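Load a box cover hollow side down and index the nest

TASK

Take the white box cover from its leaning stand and set it gently, hollow side down, in the sloping nest of the marking station, so that it lies fully home over the black block between the steel pins. Then pull up the red spring plunger, slide the nest carriage along towards the blue console and let the plunger drop into the other hole, with the cover still home in the nest. Leave the blue cover in its stand.

Things in the scene. Friction and masses are not known exactly. Their poses are not given: they have to be found in the camera images.
- cover: White rigid box cover, a shallow tray 120 (x) x 60 (y) x 20 mm (z), walls 4 mm, about 60 g. Origin: centre of the open rim plane; +z points from the hollow side out through the closed, labelled face. It starts on end in a stand, its x axis running up, leaning 15 degrees back from vertical, closed face towards the robot's side. Both long sides (60 mm apart) are free for fingers.
- cover_top (a point): Centre of the cover's closed outer face, 20 mm along cover z from its origin.
- stand: Fixed wooden leaning stand of the white cover, 110 x 64 mm foot, origin under it on the table, its -x to the robot's side. The cover's hollow side rests on a 40 mm wide, 136 mm long back board; a 44 mm wide ledge with a lip holds the cover's lowest 10 mm: lift it along its own length to clear. An identical stand holds a blue cover; which one is left or right varies.
- blue_cover: Blue cover, same shape and frame as the white one, standing in the other stand; leave it there.
- nest (a point): Sloping pocket on the green carriage. Origin: floor centre, 90 mm above the table; z: floor normal, leaning 25 degrees to the robot's side; x: uphill, the pocket's long way; y: sliding direction. An 80 x 36 x 8 mm black block in the middle goes inside the hollow cover. A seated cover has its origin within about 3 mm of this one and the same z; either way round in x is good.
- nest_floor (a point): Same point as the nest's origin. Ten-millimetre round-topped steel pins, 17 mm high, surround a 125 x 65 mm pocket (2.5 mm play each side of the cover): two at each end at y = +-13 mm, two along each long side at x = +-46 mm, leaving the middle of the long sides free for fingers; the floor is only 40 mm wide there, with 40 mm of free space beneath its level.
- station: Fixed base of the marking station, 225 x 280 mm, origin on the table under it. Its y is the direction in which the carriage slides, towards the blue console (115 mm high) at its +y end; its x points away from the robot's side. A brass bar with two holes 80 mm apart runs along its front.
- carriage (a joint): Position of the nest carriage in m along the station's +y: 0 = locked at the loading hole (start), 0.080 = at the other hole; it can travel from -0.012 to 0.105. Friction about 1.5 N; 1.5 mm play each way when locked.
- plunger (a joint): Lift of the spring plunger in m: 0 = pin fully down in a hole, 0.010 = pin tip on top of the brass bar (free to slide above this), 0.020 = upper stop. Its spring pushes down with 4 N at 0 and 7 N at the top. It rides on the carriage.
- knob_grip (a point): Middle of the plunger's red round upright knob, 28 mm thick and 28 mm high, 80 mm above the table with the plunger down, 125 mm in front (station -x) of the nest's origin. Moves with the plunger and the carriage.
Mind the look-alikes: they are no part of the job. What is shaped like the cover but yellow is not meant.

How it is judged (in metres and radians):
On the way, in this order (a step that is already met when the one before it is completed fails the run):
1. the white cover lies home in the nest, hollow side down, let go, with the carriage still at the loading hole (z of cover in the frame of nest between -0.004 and 0.004 m and distance between cover and nest below 0.007 m and z of cover_top in the frame of nest above 0.016 m and angle between the z axis of cover and the z axis of nest, either way round below 0.07 rad and contact force between the fingers and cover below 0.1 N and value of joint carriage below 0.004 m), for 0.2 s.
2. the plunger is pulled clear of the bar (value of joint plunger above 0.0105 m), for 0.1 s.
3. the carriage is at the other hole with the plunger dropped in (value of joint carriage between 0.0765 and 0.0835 m and value of joint plunger below 0.002 m), for 0.2 s.
At the end, for the whole second after the job is handed in: The white cover lies at rest in the nest, hollow side down, within 7 mm of the nest's origin, not more than 4 mm high and within 4 degrees of its floor; the carriage stands within 3.5 mm of the other hole (0.080) and the plunger is fully down in it (under 2 mm) (all of step 3 and z of cover in the frame of nest between -0.004 and 0.004 m and distance between cover and nest below 0.007 m and z of cover_top in the frame of nest above 0.016 m and angle between the z axis of cover and the z axis of nest, either way round below 0.07 rad and linear speed of cover below 0.02 m/s); the robot touches nothing.
It fails at once if the white cover is dropped or thrown (over 0.7 m/s while not held) (linear speed of cover above 0.7 m/s and contact force between the fingers and cover below 0.1 N).
It fails at once if the blue cover is moved by more than 20 mm (distance of blue_cover from where it was at the start of the episode above 0.02 m).
It also fails if it takes over 67 s, if anything falls off the work surface, if the arm or the gripper's body presses on something with over 40 N, if the wrist force passes 120 N, or if a joint passes its speed limit or range.

ROBOT

A 6-joint arm with a two-finger parallel gripper is mounted at the origin on the work surface. World frame = base frame: x ahead of the robot, y to its left, z up, the work surface at z = 0. Lengths are in m, angles in degrees, forces in N, time in s.
With the tool pointing down it reaches from about 0.25 to 0.725 m from the base axis. Payload 9.7 kg.
Tool frame: the origin (TCP) lies at the very end of the fingers, on their centre line; the grasp point (between the pads) lies 19 mm behind it (bot.grip_point_offset is the z of the grasp point in the tool frame, in m); z points along the fingers, x is the direction in which the jaws open and shut, and the axes are right-handed (so a half turn about z gives the same grasp; the last joint's range is limited). The gripper opens to 85 mm and grips with 20 to 120 N. Pads are 22 mm wide; open, the fingers measure 114 mm over their backs; the gripper's body (76 mm by 85 mm) begins 54 mm behind the grasp point. The pads swing forward as they close: fully open they stand 13 mm farther back than shut.
Start: joints at [-66.349, 4.979, 10.078, 95.1, 0, 90], TCP at [0.221, -0.504, 0.231] pointing down, gripper open.
Joint ranges: [-179.16, 179.16], [-48.56, 103.87], [-65.8, 70.77], [-126.05, 130.52], [-82.76, 87.17], [-180, 180]. Speed limits (degrees/s): [127.2, 127.2, 147.25, 180, 180, 180].

INTERFACE

Orientations are given as [roll, pitch, yaw] about the fixed x, y, z axes, in that order (R = Rz(yaw) Ry(pitch) Rx(roll)).
In Python, from workcell import get_obs, viewer, job_done, bot gives the robot as it stands.
- The arm moves only by the shell command python3 -m handwheel 'ROWS' [FORCE]. ROWS is JSON, a list of rows, each a list of 5 numbers: the closure, from 0 (fully open) to 1 (shut), then the shift along the world's x, y, z in m, then the turn about the world's z in degrees. A call has 1 to 5 rows; each row is the pose to reach, as a shift and turn from the pose measured when the call began; what a row does not reach only later rows make up. A row lasts 1/10 s, in which the tool goes at most 50 mm and 8.59 degrees, less where a joint would pass 70% of its speed; a pose out of reach is approached as far as the arm can. A call with a gripper value outside its range is refused whole. The fingers move at their own pace and stop on an object; FORCE is the grip in N (left out, the last holds). Time passes only in rows, so rows that repeat a pose let the fingers close. It gives the time, the measured TCP pose, the force and the opening at its end, in the units of the state.
- get_obs(): the state, without advancing time (a new reading comes with each control period).
- viewer.camera(name): name is "scene" or "top"; returns a dict with "color" (384x512x3 uint8, blue, green, red), "K" (3x3 intrinsics, pixels), "dist_coeffs" ([k1, k2, p1, p2, k3] as OpenCV has them; the pictures are not rectified), "origin" and "orientation" of the camera in the world. Camera axes: x right, y down, z forward; pixel columns grow to the right and rows downward; lengths in m; the calibration is good to about 2 mm. A picture is of the moment at which its call begins. There is no depth.
- job_done(): hands the job in, once; it reports no verdict.
The state is a dict: "time": time; "q": joint angles; "qd": joint speeds; "joint_efforts": joint torques, N m; "ee_pos": TCP position; "tcp_rot": TCP orientation; "wrist_force": force on the tool from outside, world axes, zero at the start; "torque": the same for the moment, N m; "opening": finger opening in m.
Only numpy, scipy, OpenCV 4.12 (cv2) and the standard library are available. Lean on these libraries where they do the work, as an engineer would, in place of code of your own. Each camera call takes 0.05 s, during which the arm holds its last target.

## Working session

There is one attempt and no reset: what is moved stays moved. The work goes in short steps, Python scripts to look and compute and a shell command to move; the robot and the scene stay as the last step left them, time stands still between calls to the robot, and variables do not carry over. Pictures are saved under pics/ and viewed, and the job is handed in when it is done.

```bash
mkdir -p pics; ls; python3 - <<'E'
from workcell import get_obs, viewer, bot
import cv2
print(get_obs()); print(bot.grip_point_offset)
for n in("scene","top"):
    c=viewer.camera(n); cv2.imwrite(f"pics/{n}0.png",c["color"]); print(n,c["K"],c["dist_coeffs"],c["origin"],c["orientation"])
E
```

```text
pics
{'time': 0.0, 'q': array([-6.63477167e+01,  5.01265038e+00,  1.00335038e+01,  9.50986210e+01,
        8.59131286e-04,  8.99987630e+01]), 'qd': array([ 0.13332026, -0.0660262 , -0.02787241, -0.06878235,  0.01884931,
        0.03102404]), 'joint_efforts': array([-2.40664249e-04, -5.20392537e+01,  4.64802217e+01,  1.62716402e-02,
        4.29354003e-06, -1.74083630e-05]), 'ee_pos': array([ 0.22056493, -0.5035894 ,  0.23055968]), 'tcp_rot': array([-1.79999139e+02,  7.77675131e-02, -6.63464797e+01]), 'wrist_force': array([-0.50020861, -0.82910602, -0.15993055]), 'torque': array([-0.01376973, -0.00036575,  0.01211801]), 'opening': 0.08551089625190009}
-0.0187
scene [[461.65848728   0.         255.81107481]
 [  0.         461.65848728 199.5537315 ]
 [  0.           0.           1.        ]] [0.02926242 0.         0.         0.         0.        ] [1.12046091 0.18776819 0.96358689] [-140.73574754    0.61799586  110.23700837]
top [[358.15047887   0.         256.08717345]
 [  0.         358.15047887 193.89153404]
 [  0.           0.           1.        ]] [-0.06842006  0.          0.          0.          0.        ] [ 0.389745   -0.07431653  0.92564138] [-174.88611588    0.1896405   -90.36611595]
```

View pics/scene0.png

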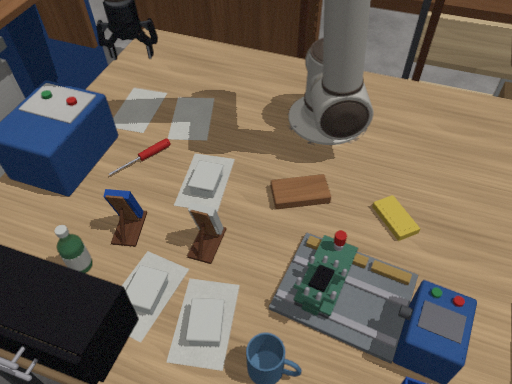

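View pics/top0.png

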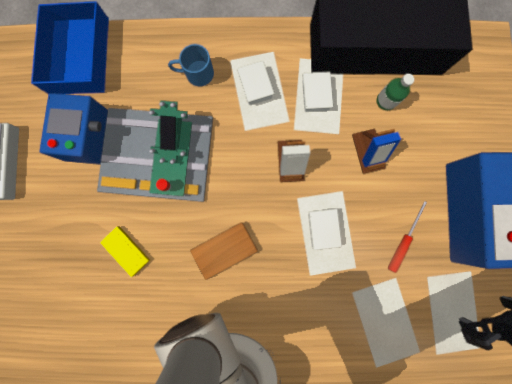

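```bash
cat > h.py <<'E'
import numpy as np, cv2
from scipy.spatial.transform import Rotation as Ro
from workcell import get_obs, viewer, bot
def cam(n):
    c=viewer.camera(n); c["R"]=Ro.from_euler("xyz",c["orientation"],degrees=True).as_matrix(); c["o"]=np.array(c["origin"]); c["K"]=np.array(c["K"]);c["d"]=np.array(c["dist_coeffs"],float); return c
def proj(c,P):
    P=np.atleast_2d(np.array(P,float)); q=(P-c["o"])@c["R"]
    return cv2.projectPoints(q.reshape(-1,1,3),np.zeros(3),np.zeros(3),c["K"],c["d"])[0].reshape(-1,2)
def ray(c,uv):
    p=cv2.undistortPoints(np.array(uv,float).reshape(-1,1,2),c["K"],c["d"]).reshape(-1,2)
    return np.c_[p,np.ones(len(p))]@c["R"].T
def onz(c,uv,z):
    r=ray(c,uv); z=np.broadcast_to(z,len(r)); return c["o"]+r*((z-c["o"][2])/r[:,2])[:,None]
def tri(cs,uvs):
    A=np.zeros((3,3));b=np.zeros(3)
    for c,u in zip(cs,uvs):
        r=ray(c,[u])[0]; r/=np.linalg.norm(r); M=np.eye(3)-np.outer(r,r); A+=M;b+=M@c["o"]
    p=np.linalg.solve(A,b); return p,[proj(c,p)[0]-u for c,u in zip(cs,uvs)]
def crop(c,x0,y0,x1,y1,name,s=None):
    im=c["color"][y0:y1,x0:x1]; s=s or min(800/(x1-x0),600/(y1-y0)); im=cv2.resize(im,None,fx=s,fy=s,interpolation=cv2.INTER_CUBIC)
    for x in range((x0//10+1)*10,x1,10): cv2.putText(im,str(x),(int((x-x0)*s),9),0,.33,(0,0,255),1); cv2.line(im,(int((x-x0)*s),10),(int((x-x0)*s),16),(0,0,255),1)
    for y in range((y0//10+1)*10,y1,10): cv2.putText(im,str(y),(0,int((y-y0)*s)),0,.33,(0,0,255),1); cv2.line(im,(22,int((y-y0)*s)),(28,int((y-y0)*s)),(0,0,255),1)
    cv2.imwrite(f"pics/{name}.png",im)
E
python3 - <<'E'
from h import *
t=cam("top"); s=cam("scene")
crop(t,260,120,420,220,"t_st"); crop(s,90,170,250,280,"s_st"); crop(t,90,90,230,210,"t_na"); crop(s,265,220,425,350,"s_na")
E
```

```text
(no output)
```

View pics/t_st.png

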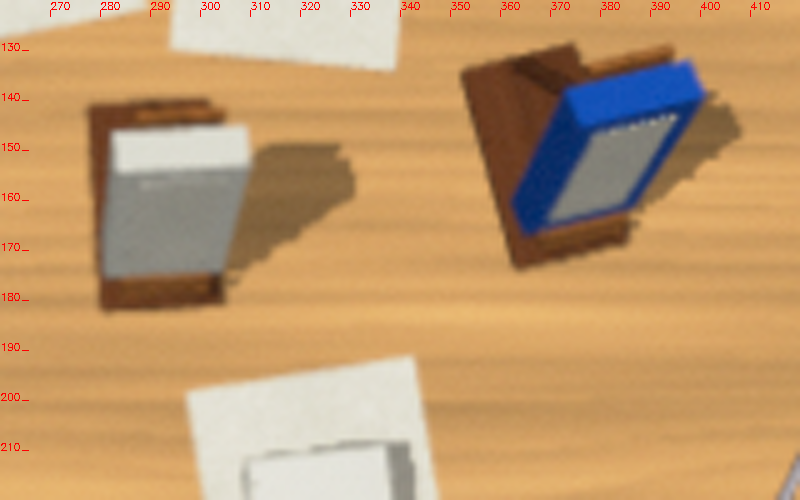

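View pics/s_st.png

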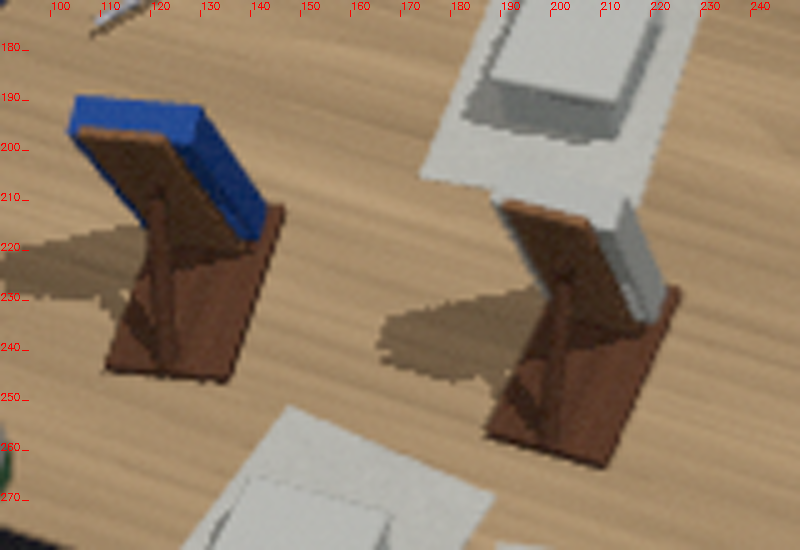

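View pics/t_na.png

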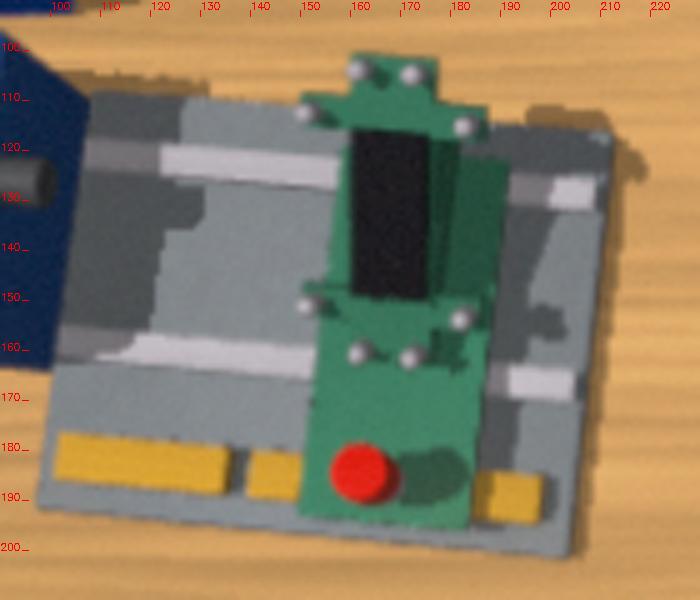

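View pics/s_na.png

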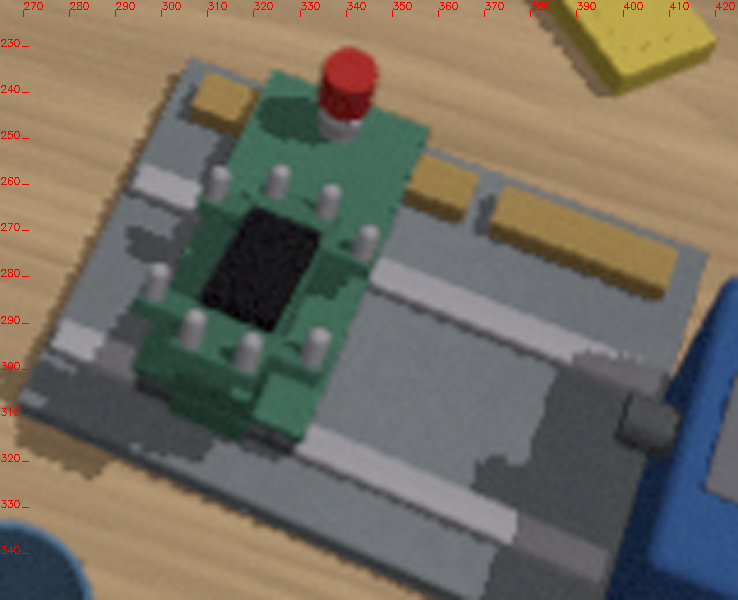

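```bash
cat > fit1.py <<'E'
from h import *
from scipy.optimize import least_squares
t=cam("top"); s=cam("scene")
E=67.5;S=37.5
N=np.array([[E,13],[E,-13],[46,S],[46,-S],[-46,S],[-46,-S],[-E,13],[-E,-13]])/1e3
T=np.array([[161.6,104],[172.2,105],[151.6,112.6],[183,115.4],[151.6,151.2],[182.4,154],[162,160.6],[172.2,161.6]])
C=np.array([[249,342],[194,319],[318,336],[159,272],[367,234],[219,174],[330,192],[281,174]])/4.615+[265,220]
def nestR(yaw): return Ro.from_euler("z",yaw).as_matrix()@Ro.from_euler("y",-25,degrees=True).as_matrix()
def pts(p,h): return np.array([p[0],p[1],p[2]])+np.c_[N,np.full(8,h)]@nestR(p[3]).T
for use in ("t","s","ts"):
  for fz in (1,0):
    def f(p):
        r=[]
        if "t" in use: r.append(proj(t,pts(p,.0135))-T)
        if "s" in use: r.append(proj(s,pts(p,.0135))-C)
        return np.r_[np.concatenate(r).ravel(), (p[2]-.09)*(1e6 if fz else 1)]
    q=least_squares(f,[.53,.17,.09,0.1]); print(use,fz,q.x[:3].round(4),np.degrees(q.x[3]).round(2),np.sqrt(np.mean(q.fun**2)).round(2), np.abs(q.fun).max().round(2))
p=q.x
kn=[-.125,0,-.01]
print("knob", proj(t,[p[:3]+Ro.from_euler("z",p[3]).as_matrix()@np.array([-.125,0,.004])]),proj(s,[p[:3]+Ro.from_euler("z",p[3]).as_matrix()@np.array([-.125,0,.004])]))
E
python3 fit1.py
```

```text
t 1 [0.6135 0.1367 0.09  ] -5.6 0.18 0.48
t 0 [0.614  0.1372 0.0883] -5.59 0.17 0.46
s 1 [0.6137 0.1394 0.09  ] -5.83 0.19 0.4
s 0 [0.6113 0.1392 0.0859] -5.84 0.18 0.32
ts 1 [0.6137 0.1382 0.09  ] -5.7 0.46 0.99
ts 0 [0.6134 0.1383 0.0887] -5.71 0.42 0.86
knob [[161.39536357 184.05239931]] [[340.32919161 235.15908911]]
```

```bash
cat > fit2.py <<'E'
from h import *
from scipy.optimize import least_squares
t=cam("top"); s=cam("scene")
TP=np.array([[60,30,0],[60,-30,0],[60,30,20],[60,-30,20],[-60,30,20],[-60,-30,20]])/1e3
T=np.array([[111,131],[247,126],[109,174],[250,165],[102,277],[222,272]])/5+[260,120]
SP=np.array([[60,30,0],[60,30,20],[60,-30,0],[-60,30,0],[-60,30,20]])/1e3
C=np.array([[592,229],[629,198],[493,203],[650,324],[667,298]])/5+[90,170]
def cR(yaw,l=15): 
    l=np.radians(l); return Ro.from_euler("z",yaw).as_matrix()@np.array([[np.sin(l),0,-np.cos(l)],[0,1,0],[np.cos(l),0,np.sin(l)]])
for use in("t","s","ts"):
    def f(p):
        r=[]
        if "t" in use:r.append(proj(t,p[:3]+TP@cR(p[3]).T)-T)
        if "s" in use:r.append(proj(s,p[:3]+SP@cR(p[3]).T)-C)
        return np.concatenate(r).ravel()
    q=least_squares(f,[.49,-.15,.09,0.0]); print(use,q.x[:3].round(4),np.degrees(q.x[3]).round(2)); print(q.fun.reshape(-1,2).round(1).tolist())
# stand foot top/board from pixel corners
print("foot corners z~.01 top:",onz(t,np.array([[88,105],[102,310],[226,304]])/5+[260,120],.01).round(4).tolist())
print("foot scene:",onz(s,np.array([[487,436],[605,468],[681,289]])/5+[90,170],.01).round(4).tolist())
print("board top tri (+y,-y)",tri([t,s],[np.array([135,108])/5+[260,120],np.array([588,216])/5+[90,170]]),tri([t,s],[np.array([225,108])/5+[260,120],np.array([505,203])/5+[90,170]]))
E
python3 fit2.py
```

```text
t [ 0.5505 -0.1609  0.0899] 2.62
[[-0.2, 0.1], [-0.3, -0.3], [0.9, -0.4], [0.0, 0.0], [-0.2, 0.4], [-0.3, 0.2]]
s [ 0.5233 -0.1793  0.0322] -3.63
[[2.2, 1.4], [-1.7, 0.4], [-0.2, -1.3], [-0.1, 0.5], [-0.3, -1.0]]
ts [ 0.5532 -0.1625  0.0755] 1.28
[[0.2, -0.0], [-0.4, 0.3], [1.1, -0.6], [-0.3, 0.4], [-0.3, -0.1], [-0.7, 0.2], [3.0, 1.1], [-1.3, -0.5], [-1.5, -0.3], [0.1, 0.8], [-0.5, -1.2]]
foot corners z~.01 top: [[0.6097, -0.1287, 0.01], [0.502, -0.1346, 0.01], [0.5047, -0.1986, 0.01]]
foot scene: [[0.6178, -0.1852, 0.01], [0.6149, -0.1241, 0.01], [0.505, -0.1303, 0.01]]
board top tri (+y,-y) (array([ 0.57364336, -0.13931318,  0.1511593 ]), [array([-0.78479224,  0.29783323]), array([-0.82713175, -0.08760768])]) (array([ 0.57503537, -0.18004313,  0.144631  ]), [array([-0.72993805,  0.27992023]), array([-0.76421116, -0.10388035])])
```

```bash
sed -i 's/C=np.array.*/C=np.array([[611,231],[629,198],[493,199],[640,323],[667,295]])\/5+[90,170]/' fit2.py; python3 fit2.py | head -6; python3 - <<'E'
from h import *
s=cam("scene"); crop(s,180,200,235,245,"s_cv")
E
```

```text
t [ 0.5505 -0.1609  0.0899] 2.62
[[-0.2, 0.1], [-0.3, -0.3], [0.9, -0.4], [0.0, 0.0], [-0.2, 0.4], [-0.3, 0.2]]
s [ 0.5244 -0.1779  0.0338] -0.22
[[-0.6, 0.7], [-1.1, -0.1], [0.1, 0.2], [2.2, 0.2], [-0.4, -1.0]]
ts [ 0.553 -0.162  0.076] 2.31
[[-0.1, 0.3], [-0.7, 0.1], [1.0, -0.3], [-0.4, 0.2], [-0.2, 0.1], [-0.7, 0.0], [-0.4, 0.4], [-1.1, -0.8], [-1.3, 0.5], [2.3, 0.7], [-0.5, -1.0]]
```

View pics/s_cv.png

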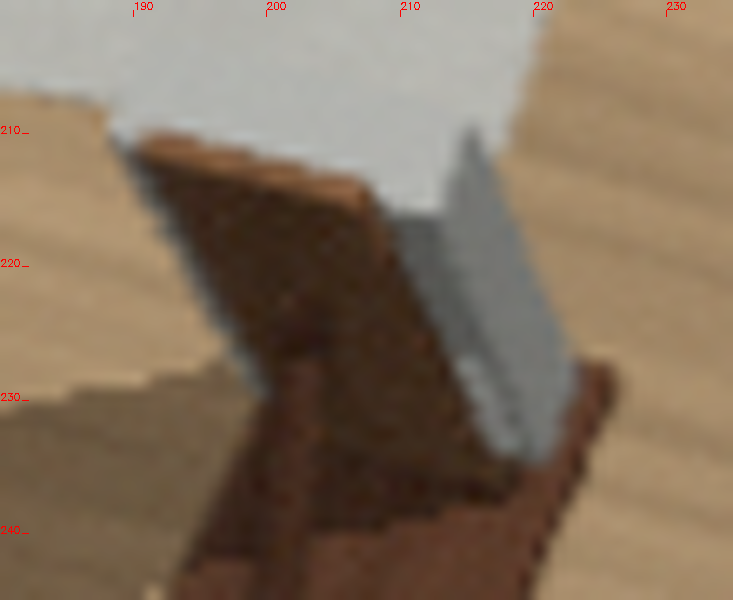

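```bash
sed -i 's/^C=np.array.*/C=np.array([[442,215],[474,128],[113,142],[537,465],[577,352]])\/13.333+[180,200]/' fit2.py; python3 fit2.py
```

```text
t [ 0.5505 -0.1609  0.0899] 2.62
[[-0.2, 0.1], [-0.3, -0.3], [0.9, -0.4], [0.0, 0.0], [-0.2, 0.4], [-0.3, 0.2]]
s [ 0.5344 -0.1709  0.049 ] 3.83
[[-0.3, 0.3], [-0.1, -0.9], [0.3, 0.2], [0.4, -0.5], [-0.3, 1.0]]
ts [ 0.5527 -0.1614  0.0766] 3.4
[[-0.4, 0.6], [-1.1, -0.1], [0.8, -0.0], [-0.6, 0.1], [-0.2, 0.4], [-0.6, -0.1], [-0.8, 0.1], [-0.5, -1.2], [-0.9, -0.3], [0.3, -0.0], [-0.3, 1.2]]
foot corners z~.01 top: [[0.6097, -0.1287, 0.01], [0.502, -0.1346, 0.01], [0.5047, -0.1986, 0.01]]
foot scene: [[0.6178, -0.1852, 0.01], [0.6149, -0.1241, 0.01], [0.505, -0.1303, 0.01]]
board top tri (+y,-y) (array([ 0.57364336, -0.13931318,  0.1511593 ]), [array([-0.78479224,  0.29783323]), array([-0.82713175, -0.08760768])]) (array([ 0.57503537, -0.18004313,  0.144631  ]), [array([-0.72993805,  0.27992023]), array([-0.76421116, -0.10388035])])
```

Candidates in the top view are: the white cover in its stand (293,160), the blue cover (380,148), white prints on paper (326,228), (257,83) and (318,90), and the yellow block (125,250). I choose (293,160). The close crop shows it leaning on the brown board with its closed face towards the robot.

```bash
python3 -m handwheel '[[0,0.016,0.017,0.01,8.5],[0,0.033,0.034,0.02,17],[0,0.05,0.051,0.03,25.5],[0,0.066,0.068,0.03,34],[0,0.083,0.085,0.03,42]]' 20; python3 -c "
from workcell import get_obs;o=get_obs();print(o['q'].round(1),o['tcp_rot'].round(2))"
```

```text
time: 1.15
ee_pos: [0.3043, -0.4182, 0.2618]
tcp_rot: [180.0, -0.0, -24.0]
wrist_force: [-0.1, -0.5, 0.2]
opening: 0.0852
[-54.    1.2   9.5  98.3  -0.   60. ] [ 1.7997e+02 -4.0000e-02 -2.4010e+01]
```

```bash
python3 -m handwheel '[[0,0.02,0.02,0,8.5],[0,0.04,0.04,0,17],[0,0.06,0.06,0,25.5],[0,0.08,0.08,0,34],[0,0.10,0.10,0,42]]';  python3 -m handwheel '[[0,0.02,0.02,0,8.5],[0,0.04,0.04,0,17],[0,0.06,0.06,0,25.5],[0,0.08,0.08,0,34],[0,0.10,0.10,0,42]]'; python3 -m handwheel '[[0,0.01,0.02,0,8.5],[0,0.02,0.03,0,17],[0,0.03,0.04,0,25.5],[0,0.04,0.05,0,33],[0,0.044,0.057,0,33]]'
```

```text
time: 1.65
ee_pos: [0.405, -0.3173, 0.2618]
tcp_rot: [180.0, -0.0, 18.3]
wrist_force: [0.6, 0.3, 0.1]
opening: 0.0855
time: 2.15
ee_pos: [0.5057, -0.2164, 0.262]
tcp_rot: [179.9, -0.1, 60.7]
wrist_force: [0.4, -0.7, -0.3]
opening: 0.0855
time: 2.65
ee_pos: [0.5503, -0.1587, 0.2617]
tcp_rot: [180.0, -0.1, 93.8]
wrist_force: [-1.2, -0.6, -0.3]
opening: 0.0852
```

Now over it; correct to x 0.548, y −0.1615, yaw 93°, go down partly and look.

```bash
python3 -m handwheel '[[0,-0.002,-0.003,-0.03,-0.8],[0,-0.002,-0.003,-0.06,-0.8],[0,-0.002,-0.003,-0.09,-0.8],[0,-0.002,-0.003,-0.11,-0.8],[0,-0.002,-0.003,-0.11,-0.8]]'; python3 - <<'E'
from h import *
t=cam("top"); s=cam("scene")
crop(t,250,110,350,190,"t1"); crop(s,160,150,260,230,"s1")
p=get_obs()["ee_pos"]; R=Ro.from_euler("xyz",get_obs()["tcp_rot"],degrees=True).as_matrix()
for c in(t,s): print(proj(c,[p, p-R[:,2]*.013+R[:,0]*.0425,p-R[:,2]*.013-R[:,0]*.0425]).round(1).tolist())
E
```

```text
time: 3.15
ee_pos: [0.5467, -0.1613, 0.1488]
tcp_rot: [-179.8, -0.2, 92.8]
wrist_force: [-1.2, 0.4, 0.5]
opening: 0.0855
[[296.7, 153.1], [277.7, 153.0], [316.9, 150.8]]
[[202.2, 201.7], [219.5, 202.3], [184.1, 193.9]]
```

View pics/t1.png

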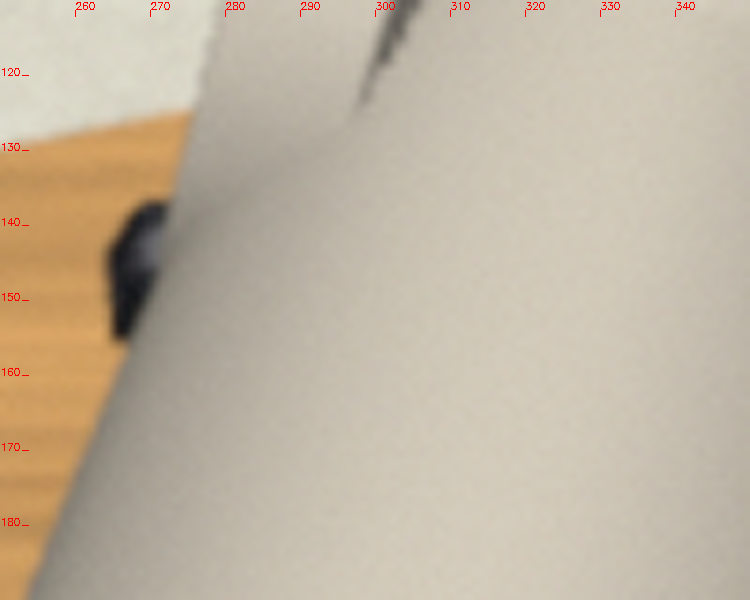

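View pics/s1.png

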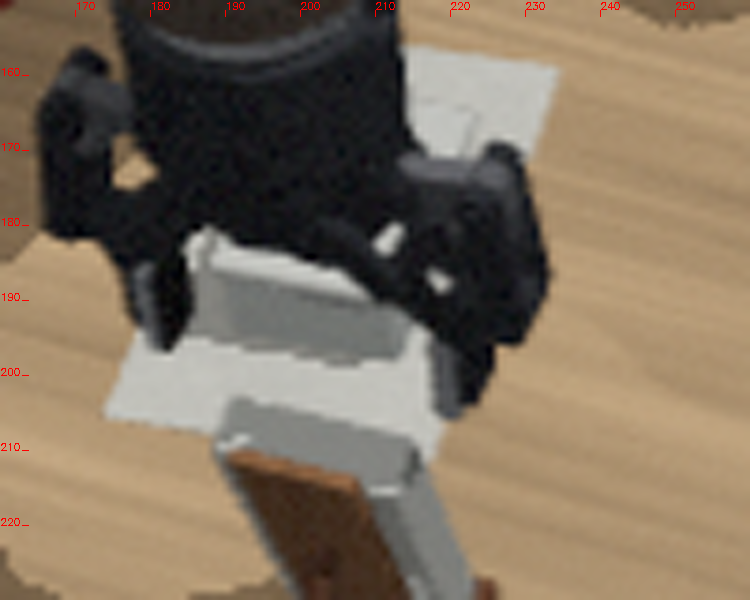

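```bash
python3 -m handwheel '[[0,0.001,0,-0.02,0],[0,0.001,0,-0.035,0],[0,0.001,0,-0.05,0],[0,0.001,0,-0.055,0],[0,0.001,0,-0.055,0]]'; python3 - <<'E'
from h import *
s=cam("scene")
crop(s,160,150,260,230,"s2")
E
```

```text
time: 3.75
ee_pos: [0.5488, -0.1616, 0.0967]
tcp_rot: [-180.0, -0.1, 92.9]
wrist_force: [0.8, 0.2, -0.6]
opening: 0.0854
```

View pics/s2.png

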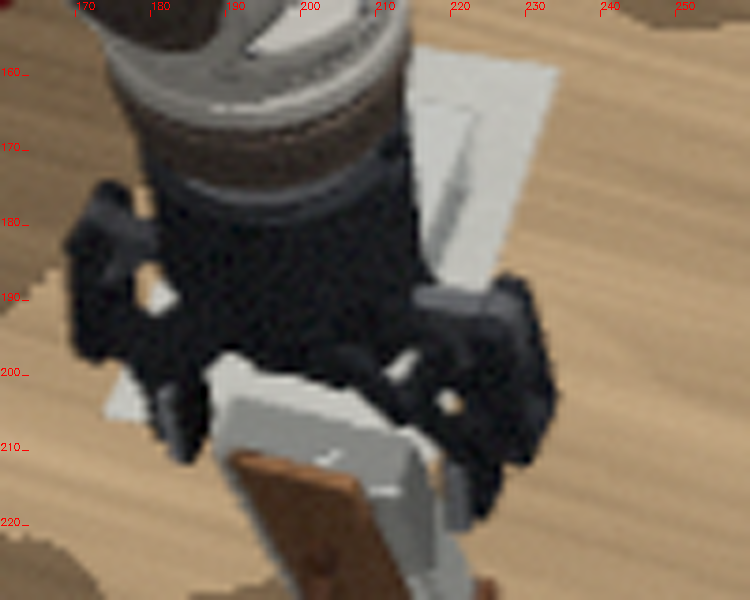

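```bash
python3 -m handwheel '[[0,-0.001,0,-0.004,0],[0.2,-0.001,0,-0.004,0],[0.5,-0.001,0,-0.004,0],[0.5,-0.001,0,-0.004,0]]' 25; python3 - <<'E'
from h import *
s=cam("scene")
crop(s,160,150,260,230,"s3")
E
```

```text
time: 4.2
ee_pos: [0.5482, -0.1617, 0.0939]
tcp_rot: [179.9, -0.1, 92.9]
wrist_force: [-1.7, 0.5, 2.3]
opening: 0.0601
```

View pics/s3.png

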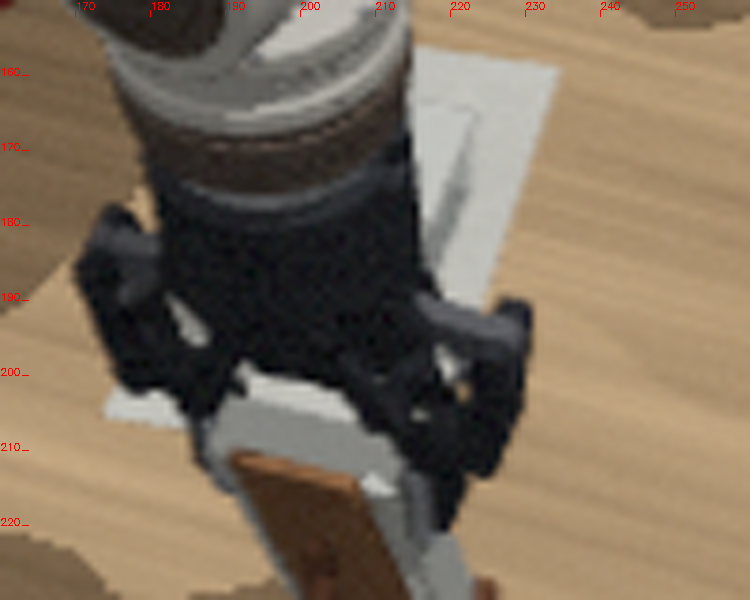

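```bash
python3 -m handwheel '[[0.5,0,0,0,0],[0.5,0.0026,0,0.01,0],[0.5,0.0052,0,0.02,0],[0.5,0.0078,0,0.03,0],[0.5,0.0078,0,0.03,0]]'; python3 - <<'E'
from h import *
s=cam("scene")
crop(s,160,140,260,220,"s4")
E
```

```text
time: 4.75
ee_pos: [0.557, -0.162, 0.1261]
tcp_rot: [179.8, -0.0, 92.9]
wrist_force: [-1.6, -0.4, 1.4]
opening: 0.0599
```

View pics/s4.png

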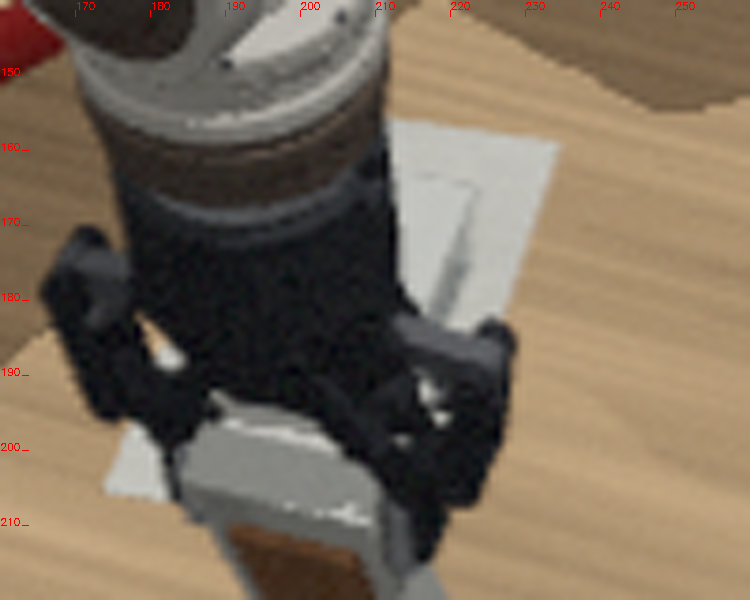

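```bash
python3 -m handwheel '[[0.5,0,0,0.04,0],[0.5,0,0,0.09,0],[0.5,0,0.04,0.13,-2],[0.5,0.005,0.08,0.13,-4],[0.5,0.01,0.12,0.13,-6]]'; python3 -m handwheel '[[0.5,0.005,0.04,0,-2],[0.5,0.01,0.08,0,-2.6],[0.5,0.012,0.12,0,-2.6],[0.5,0.012,0.16,0,-2.6],[0.5,0.012,0.17,0,-2.6]]'; cat > way.py <<'E'
from h import *
o=np.array([.6137,.138,.09]); yaw=np.radians(-5.7)
D=np.array([np.cos(yaw),np.sin(yaw)])
def W(phi,Px,Pz,xr,zr,h):
    a=np.radians(phi); v=np.array([Px+(xr+60)*np.cos(a)-zr*np.sin(a), Pz+(xr+60)*np.sin(a)+zr*np.cos(a)])/1e3 # nest frame
    b=np.radians(25); u=v[0]*np.cos(b)-v[1]*np.sin(b); w=v[0]*np.sin(b)+v[1]*np.cos(b)
    xy=o[:2]+D*u; return np.r_[xy,o[2]+w-h/1e3].round(4)
if __name__=="__main__":
    for a in [(50,-46,40,33,13.5,18),(50,-46,4,33,13.5,18),(50,-46,0,33,13.5,18),(40,-47,0,32,13.5,18),(30,-50,0,30,13.5,18),(20,-54,0,27,13.5,18),(10,-57,0,24,13,17),(0,-60,0,22,12,16)]: print(a,W(*a))
    print(get_obs()["ee_pos"],get_obs()["tcp_rot"])
E
python3 way.py; python3 - <<'E'
from h import *
t=cam("top");s=cam("scene")
crop(s,240,150,400,270,"s5");crop(t,90,80,230,200,"t5")
E
```

```text
time: 5.3
ee_pos: [0.5672, -0.0407, 0.2569]
tcp_rot: [179.7, -0.0, 86.7]
wrist_force: [-0.1, 0.2, -1.2]
opening: 0.0595
time: 5.8
ee_pos: [0.5789, 0.1328, 0.2561]
tcp_rot: [179.7, -0.1, 84.3]
wrist_force: [0.1, 0.1, 0.1]
opening: 0.0599
(50, -46, 40, 33, 13.5, 18) [0.5664 0.1427 0.1821]
(50, -46, 4, 33, 13.5, 18) [0.5815 0.1412 0.1495]
(50, -46, 0, 33, 13.5, 18) [0.5832 0.141  0.1459]
(40, -47, 0, 32, 13.5, 18) [0.5978 0.1396 0.1412]
(30, -50, 0, 30, 13.5, 18) [0.609  0.1385 0.1323]
(20, -54, 0, 27, 13.5, 18) [0.6167 0.1377 0.1202]
(10, -57, 0, 24, 13, 17) [0.6233 0.137  0.1077]
(0, -60, 0, 22, 12, 16) [0.6285 0.1365 0.0942]
[0.57886927 0.13278289 0.25608241] [ 1.79743252e+02 -6.05344913e-02  8.43319804e+01]
```

View pics/s5.png

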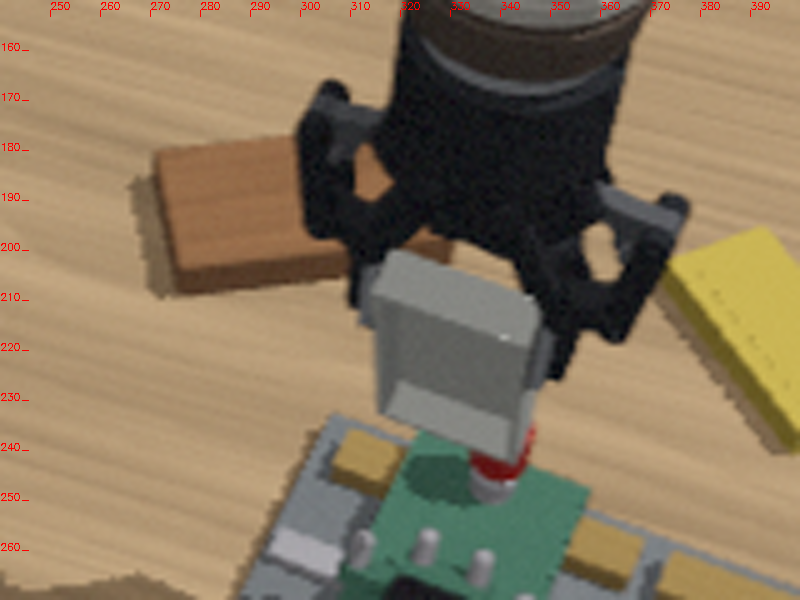

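View pics/t5.png

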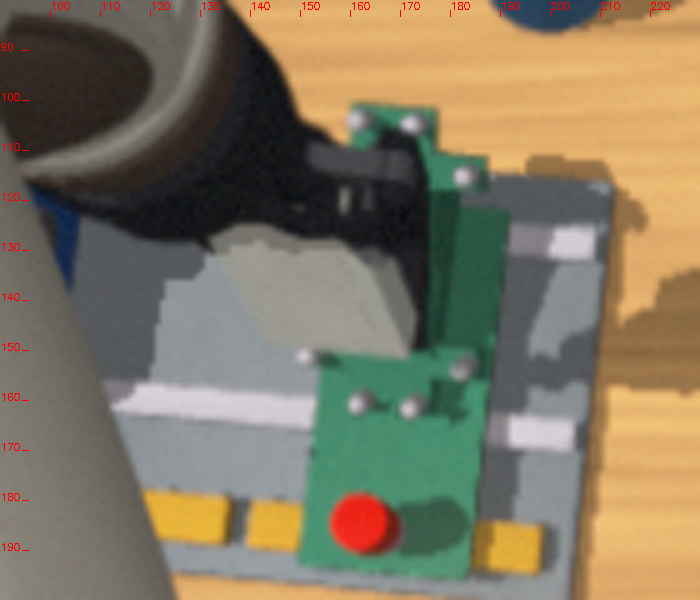

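```bash
cat > fit3.py <<'E'
from h import *
from scipy.optimize import least_squares
def cR(yaw,l): return Ro.from_euler("z",yaw).as_matrix()@np.array([[np.sin(l),0,-np.cos(l)],[0,1,0],[np.cos(l),0,np.sin(l)]])
def fit(c,P,U,x0,zfix=None):
    P=np.array(P)/1e3;U=np.array(U,float)
    f=lambda p:np.r_[(proj(c,p[:3]+P@cR(p[3],p[4]).T)-U).ravel(),0 if zfix is None else (p[2]-zfix)*1e5]
    q=least_squares(f,x0); print(q.x[:3].round(4),np.degrees(q.x[3:]).round(2)); print(q.fun.round(1)); return q.x
if __name__=="__main__":
    s=cam("scene")
    P=[[60,-30,20],[60,30,20],[60,-30,0],[60,30,0],[-60,-30,0],[-60,30,0]]
    U=np.array([[393,250],[541,296],[376,288],[533,343],[383,412],[518,461]])/5+[240,150]
    fit(s,P,U,[.58,.134,.24,-.1,.26]); 
    fit(s,P,U,[.58,.134,.24,-.1,.26],.256-.0173)
E
python3 fit3.py
```

```text
[0.5652 0.1311 0.2182] [-4.91 14.47]
[ 0.7 -0.7  1.4  0.5  0.3  0.6 -0.6  0.2 -1.  -0.4 -0.9 -0.3  0. ]
[0.5808 0.1327 0.2387] [-4.99 15.24]
[ 0.2 -1.1  1.9  0.4 -0.3  0.5 -0.3  0.5 -1.3 -0.5 -0.4 -0.1 -0. ]
```

```bash
sed -i 's/.138,.09\]/.1388,.09]/; s/(50,-46,40,/(50,-46,12,/' way.py; python3 way.py
```

```text
(50, -46, 12, 33, 13.5, 18) [0.5781 0.1423 0.1568]
(50, -46, 4, 33, 13.5, 18) [0.5815 0.142  0.1495]
(50, -46, 0, 33, 13.5, 18) [0.5832 0.1418 0.1459]
(40, -47, 0, 32, 13.5, 18) [0.5978 0.1404 0.1412]
(30, -50, 0, 30, 13.5, 18) [0.609  0.1393 0.1323]
(20, -54, 0, 27, 13.5, 18) [0.6167 0.1385 0.1202]
(10, -57, 0, 24, 13, 17) [0.6233 0.1378 0.1077]
(0, -60, 0, 22, 12, 16) [0.6285 0.1373 0.0942]
[0.57908291 0.12939337 0.25648968] [ 1.79717502e+02 -5.11052080e-03  8.42149076e+01]
```

```bash
python3 -m handwheel '[[0.5,0,0.005,-0.03,0],[0.5,0,0.01,-0.06,0],[0.5,0,0.01,-0.08,0],[0.5,0,0.01,-0.095,0],[0.5,0,0.01,-0.095,0]]';python3 -m handwheel '[[0.5,0,0.0,0,0],[0.5,0,0,0,0]]'; python3 - <<'E'
from h import *
t=cam("top");s=cam("scene")
crop(s,260,180,380,270,"s6");crop(t,130,90,200,150,"t6")
print(get_obs()["ee_pos"],get_obs()["tcp_rot"])
E
```

```text
time: 6.45
ee_pos: [0.5783, 0.1375, 0.1594]
tcp_rot: [179.9, 0.1, 84.1]
wrist_force: [0.5, 1.1, -1.0]
opening: 0.0594
time: 6.65
ee_pos: [0.5787, 0.1367, 0.1603]
tcp_rot: [179.8, 0.1, 84.0]
wrist_force: [-0.2, -0.5, -0.3]
opening: 0.0599
[0.57877077 0.13717133 0.16036164] [1.79816334e+02 4.37058174e-02 8.40761171e+01]
```

View pics/s6.png

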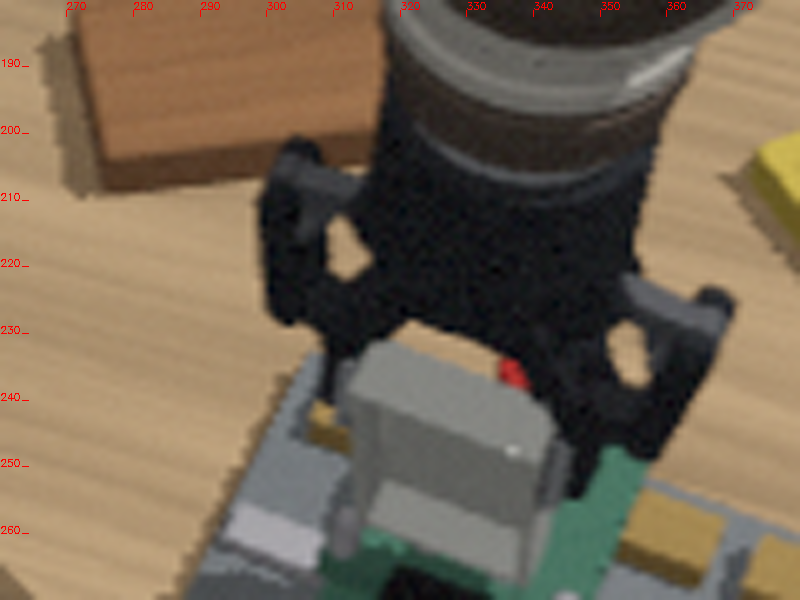

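View pics/t6.png

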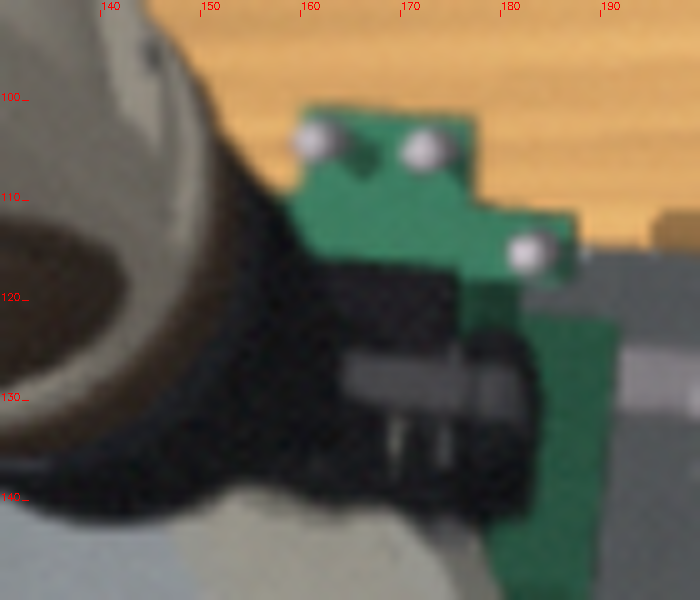

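```bash
python3 - <<'E'
from h import *
s=cam("scene"); s["color"]=cv2.convertScaleAbs(s["color"],alpha=1.5,beta=-30)
crop(s,305,225,355,272,"s6b")
E
```

```text
(no output)
```

View pics/s6b.png

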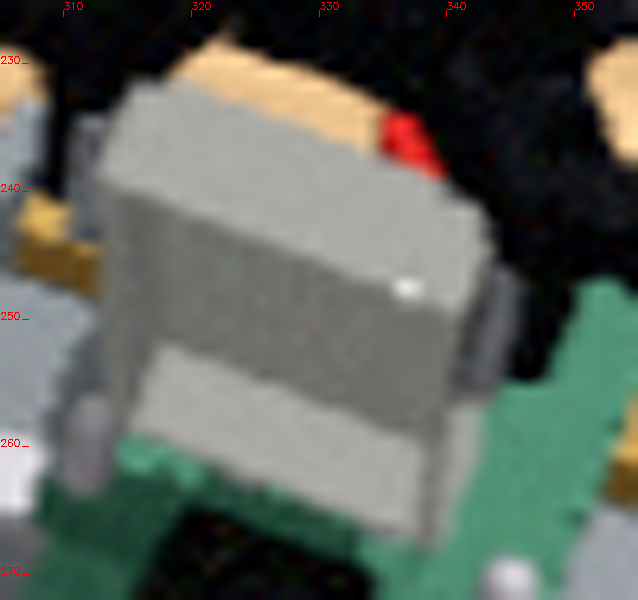

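```bash
python3 - <<'E'
from h import *
from fit3 import fit
s=cam("scene");print(get_obs()["ee_pos"])
P=[[60,-30,20],[60,30,20],[60,-30,0],[60,30,0],[-60,-30,0],[-60,30,0]]
U=np.array([[135,82],[490,212],[103,178],[465,305],[119,440],[434,552]])/12.766+[305,225]
fit(s,P,U,[.58,.134,.14,-.1,.26]); fit(s,P,U,[.58,.134,.14,-.1,.26],.143)
E
```

```text
[0.57865925 0.13747504 0.16007392]
[0.5626 0.135  0.1112] [-4.72 13.8 ]
[ 1.1 -0.2  0.9 -0.5  0.1  0.5 -0.4  0.8 -1.1 -0.7 -0.8  0.   0. ]
[0.5837 0.1371 0.143 ] [-4.79 14.73]
[ 0.5 -0.7  1.5 -0.5 -0.6  0.5 -0.   1.2 -1.4 -0.8 -0.2  0.3 -0. ]
```

```bash
python3 -m handwheel '[[0.5,0.001,0.005,0,0],[0.5,0.002,0.005,-0.005,0],[0.5,0.003,0.005,-0.01,0],[0.5,0.003,0.005,-0.01,0],[0.5,0.003,0.005,-0.01,0]]'; python3 - <<'E'
from h import *
s=cam("scene"); s["color"]=cv2.convertScaleAbs(s["color"],alpha=1.5,beta=-30)
crop(s,300,225,360,275,"s7"); print(get_obs()["ee_pos"],get_obs()["wrist_force"])
E
```

```text
time: 7.35
ee_pos: [0.5815, 0.1424, 0.1497]
tcp_rot: [179.9, 0.1, 84.1]
wrist_force: [-0.5, 0.1, -0.6]
opening: 0.0598
[0.58157118 0.1424467  0.14993613] [ 0.86944161  0.36876395 -0.25252166]
```

View pics/s7.png

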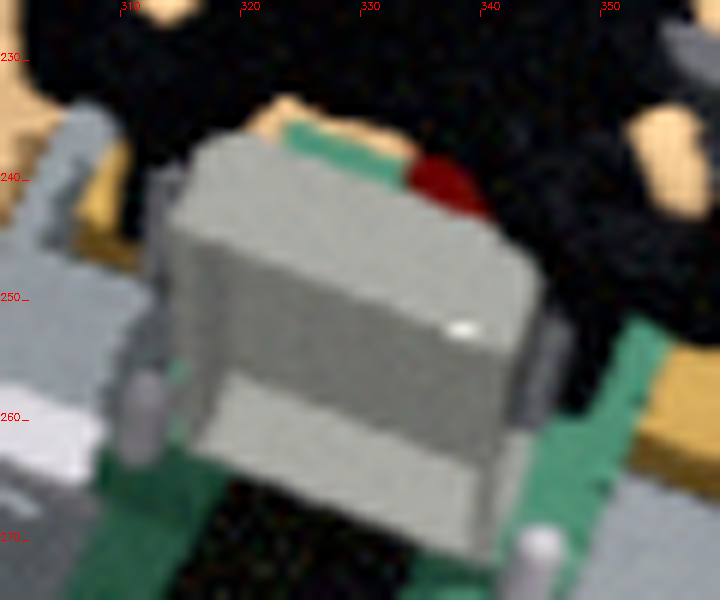

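```bash
python3 - <<'E'
from h import *
s=cam("scene")
R=Ro.from_euler("z",-5.83,degrees=True).as_matrix()@Ro.from_euler("y",-25,degrees=True).as_matrix()
o=np.array([.6137,.1394,.09])
for q in ([-46,-30,4],[-46,30,4],[-46,-37.5,13.5],[-46,37.5,13.5]): print(q,((proj(s,o+R@(np.array(q)/1e3))[0]-[300,225])*12).round())
E
```

```text
[-46, -30, 4] [177. 450.]
[-46, 30, 4] [484. 573.]
[-46, -37.5, 13.5] [151. 394.]
[-46, 37.5, 13.5] [537. 547.]
```

```bash
python3 -m handwheel '[[0.5,0.002,-0.001,0,0],[0.5,0.003,-0.001,-0.002,0],[0.5,0.004,-0.001,-0.004,0],[0.5,0.004,-0.001,-0.005,0],[0.5,0.004,-0.001,-0.006,0]]'; python3 - <<'E'
from h import *
s=cam("scene"); s["color"]=cv2.convertScaleAbs(s["color"],alpha=1.5,beta=-30)
crop(s,300,225,360,275,"s8"); print(get_obs()["ee_pos"],get_obs()["wrist_force"])
E
```

```text
time: 7.95
ee_pos: [0.5861, 0.1415, 0.1453]
tcp_rot: [179.7, 0.0, 84.1]
wrist_force: [-1.9, -0.4, 11.5]
opening: 0.0598
[0.58615453 0.14149765 0.1453253 ] [-2.07075329  0.24631695  7.58710198]
```

View pics/s8.png

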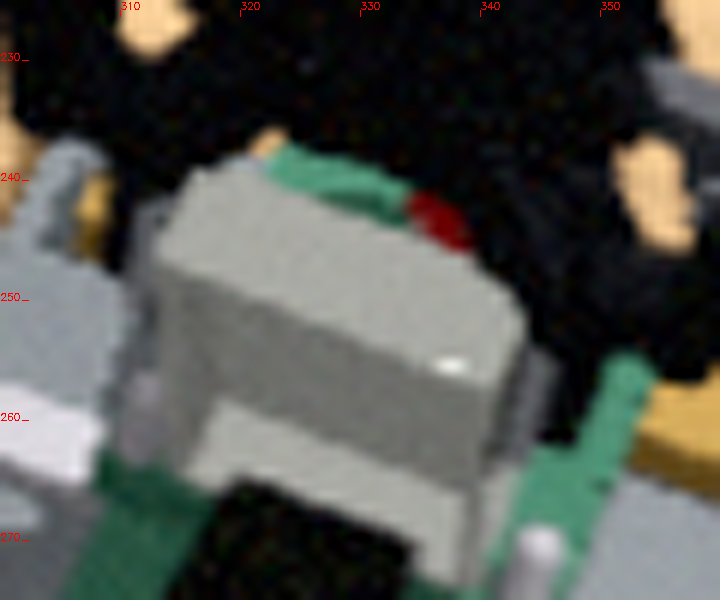

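```bash
python3 -m handwheel '[[0.5,0.004,0,-0.001,0],[0.5,0.008,-0.001,-0.0025,0],[0.5,0.011,-0.001,-0.0035,0],[0.5,0.014,-0.001,-0.005,0],[0.5,0.014,-0.001,-0.005,0]]' 20; python3 - <<'E'
from h import *
s=cam("scene"); s["color"]=cv2.convertScaleAbs(s["color"],alpha=1.5,beta=-30)
crop(s,295,225,365,280,"s9"); print(get_obs()["ee_pos"],get_obs()["wrist_force"])
E
```

```text
time: 8.5
ee_pos: [0.6015, 0.1404, 0.1414]
tcp_rot: [179.6, -0.0, 84.1]
wrist_force: [0.6, -0.8, 6.6]
opening: 0.0598
[0.60144443 0.14038997 0.1413692 ] [ 0.14729699 -1.27637914  7.77253555]
```

View pics/s9.png

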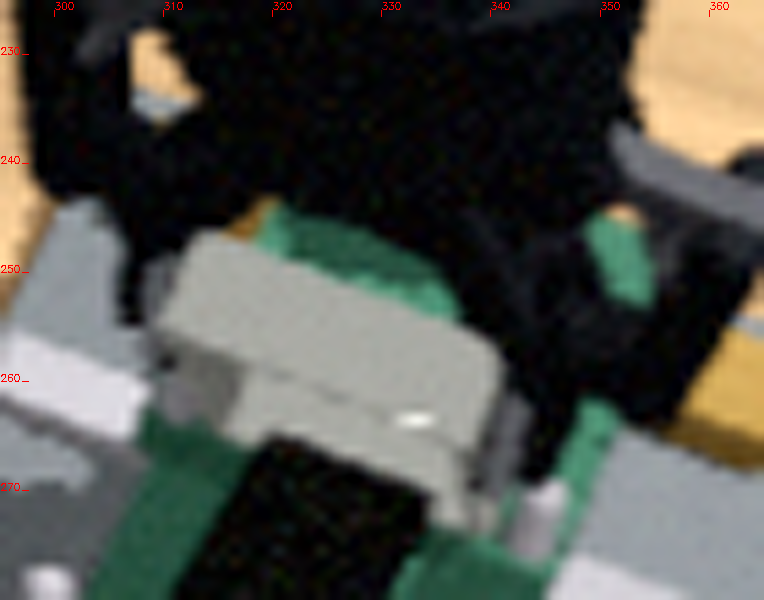

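```bash
python3 -m handwheel '[[0.5,0.004,0,-0.003,0],[0.5,0.007,-0.001,-0.006,0],[0.5,0.0095,-0.001,-0.009,0],[0.5,0.012,-0.001,-0.0125,0],[0.5,0.014,-0.0015,-0.016,0]]' 20; python3 -m handwheel '[[0.5,0.001,0,-0.003,0],[0.5,0.002,0,-0.006,0],[0.5,0.002,0,-0.006,0]]'; python3 - <<'E'
from h import *
s=cam("scene"); s["color"]=cv2.convertScaleAbs(s["color"],alpha=1.5,beta=-30)
crop(s,285,225,365,285,"s10"); print(get_obs()["ee_pos"],get_obs()["wrist_force"])
E
```

```text
time: 9.05
ee_pos: [0.6175, 0.139, 0.1273]
tcp_rot: [179.3, -0.1, 84.1]
wrist_force: [1.0, -0.2, 9.9]
opening: 0.0599
time: 9.35
ee_pos: [0.6209, 0.1389, 0.122]
tcp_rot: [179.1, -0.1, 84.0]
wrist_force: [2.2, -0.3, 5.4]
opening: 0.0601
[0.62076718 0.13886832 0.12199706] [0.45852618 0.30286658 4.49094159]
```

View pics/s10.png

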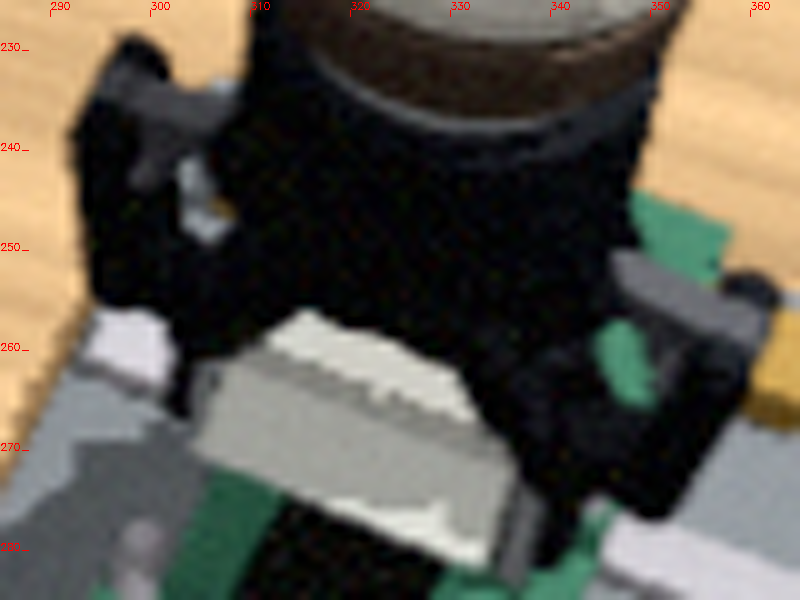

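```bash
python3 -m handwheel '[[0.5,0.001,0,-0.003,0],[0.5,0.0015,0,-0.006,0],[0.5,0.002,-0.0005,-0.009,0],[0.5,0.0025,-0.001,-0.0125,0],[0.5,0.0025,-0.001,-0.0135,0]]' 20;  python3 - <<'E'
from h import *
s=cam("scene"); s["color"]=cv2.convertScaleAbs(s["color"],alpha=1.5,beta=-30)
crop(s,285,240,365,300,"s11"); print(get_obs()["ee_pos"],get_obs()["wrist_force"])
E
```

```text
time: 9.9
ee_pos: [0.6248, 0.1378, 0.1092]
tcp_rot: [178.9, -0.2, 84.0]
wrist_force: [3.3, -0.1, 8.0]
opening: 0.0592
[0.62477338 0.13781375 0.10920013] [ 2.26638677 -0.22951287  5.37532912]
```

View pics/s11.png

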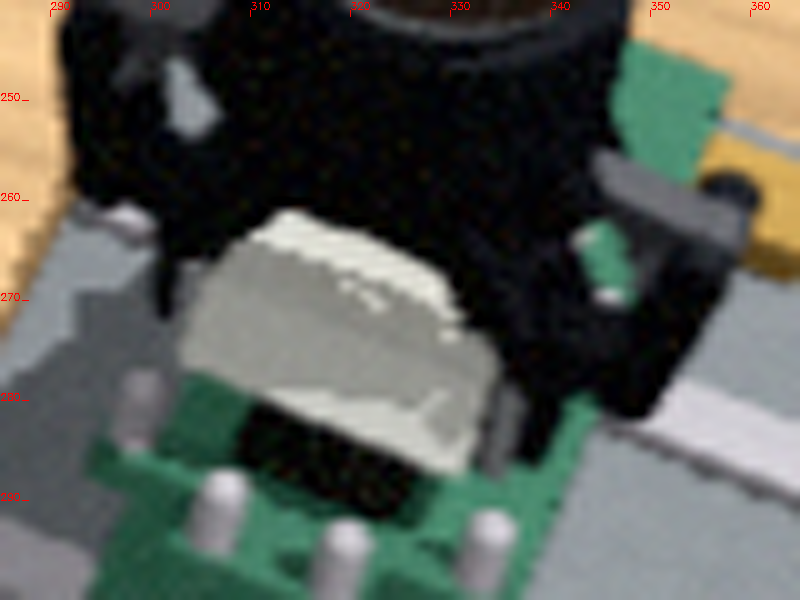

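```bash
python3 -m handwheel '[[0.5,0.000,0,-0.002,0],[0.5,0.0005,0,-0.004,0],[0.5,0.001,0,-0.006,0],[0.5,0.002,0,-0.008,0],[0.5,0.002,0,-0.008,0]]' 20;  python3 - <<'E'
from h import *
s=cam("scene"); s["color"]=cv2.convertScaleAbs(s["color"],alpha=1.5,beta=-30)
crop(s,285,240,365,300,"s12"); print(get_obs()["ee_pos"],get_obs()["wrist_force"])
E
```

```text
time: 10.45
ee_pos: [0.6291, 0.1376, 0.1025]
tcp_rot: [178.6, -0.2, 84.0]
wrist_force: [4.5, -0.6, 6.8]
opening: 0.0596
[0.62906591 0.13763383 0.10257554] [ 4.6446072  -0.31348467  7.31772986]
```

View pics/s12.png

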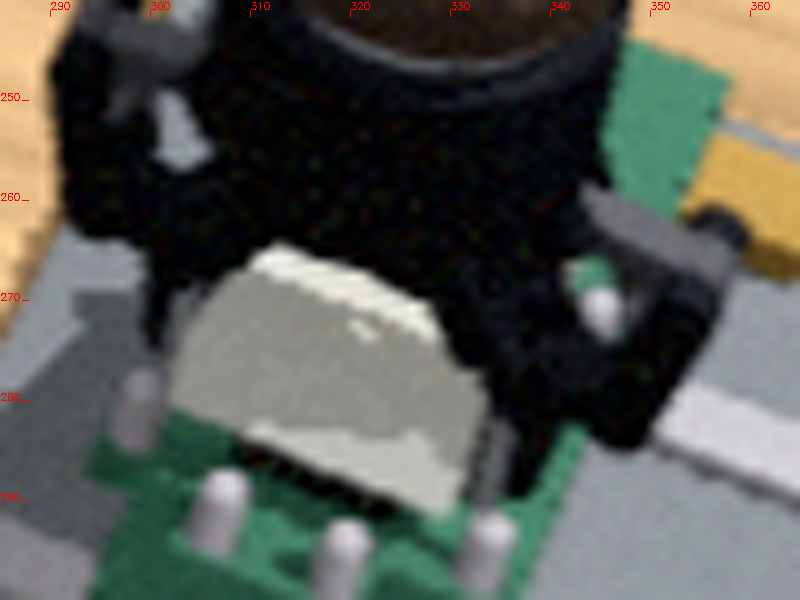

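```bash
python3 -m handwheel '[[0.5,-0.001,0,-0.002,0],[0.5,-0.001,0,-0.004,0],[0.5,-0.001,0,-0.006,0],[0.5,-0.001,0,-0.008,0],[0.5,-0.001,0,-0.009,0]]' 20;  python3 - <<'E'
from h import *
s=cam("scene"); s["color"]=cv2.convertScaleAbs(s["color"],alpha=1.5,beta=-30)
crop(s,285,240,365,300,"s13"); print(get_obs()["ee_pos"],get_obs()["wrist_force"])
E
```

```text
time: 11.0
ee_pos: [0.632, 0.1374, 0.0963]
tcp_rot: [178.1, -0.3, 84.0]
wrist_force: [10.9, -1.3, 10.6]
opening: 0.0603
[0.63205063 0.13737526 0.09622073] [10.81563786 -1.43685223 10.0302903 ]
```

View pics/s13.png

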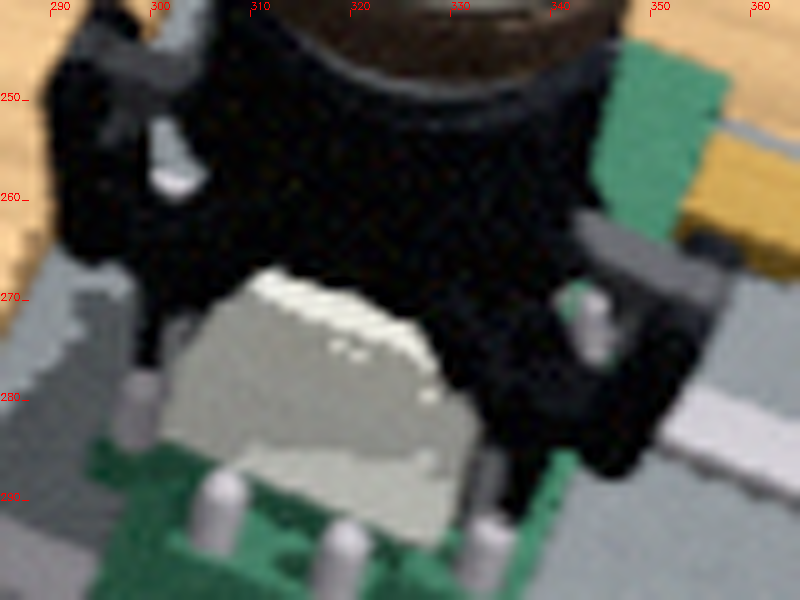

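```bash
cat > pc.py <<'E'
from h import *
R=Ro.from_euler("z",-5.83,degrees=True).as_matrix()@Ro.from_euler("y",-25,degrees=True).as_matrix()
o=np.array([.6137,.1394,.09])
def show(phi,Px,c,pts):
    a=np.radians(phi)
    for x,y,z in pts:
        q=np.array([Px+(x+60)*np.cos(a)-z*np.sin(a),y,(x+60)*np.sin(a)+z*np.cos(a)])/1e3
        print(phi,(x,y,z),proj(c,o+R@q)[0].round(1))
if __name__=="__main__":
    s=cam("scene")
    for ph,P in((0,-60),(4,-59),(8,-57.5)): show(ph,P,s,[(60,-30,0),(60,30,0),(60,-30,20),(60,30,20)])
E
python3 pc.py
```

```text
0 (60, -30, 0) [299. 289.]
0 (60, 30, 0) [326.7 300.7]
0 (60, -30, 20) [301.1 281.3]
0 (60, 30, 20) [329.1 292.9]
4 (60, -30, 0) [299.7 286. ]
4 (60, 30, 0) [327.6 297.7]
4 (60, -30, 20) [302.1 277.8]
4 (60, 30, 20) [330.3 289.5]
8 (60, -30, 0) [300.6 282.9]
8 (60, 30, 0) [328.5 294.6]
8 (60, -30, 20) [303.2 274.4]
8 (60, 30, 20) [331.4 286.1]
```

```bash
python3 -m handwheel '[[0.5,-0.002,0,-0.002,0],[0.5,-0.004,0,-0.004,0],[0.5,-0.006,0,-0.006,0],[0.5,-0.008,0,-0.008,0]]' 20;  python3 - <<'E'
from h import *
s=cam("scene"); s["color"]=cv2.convertScaleAbs(s["color"],alpha=1.5,beta=-30)
crop(s,285,240,365,300,"s14"); print(get_obs()["ee_pos"],get_obs()["wrist_force"],get_obs()["tcp_rot"])
E
```

```text
time: 11.5
ee_pos: [0.6322, 0.1372, 0.0941]
tcp_rot: [177.0, -0.4, 83.9]
wrist_force: [30.0, -1.4, 19.0]
opening: 0.0598
[0.63208322 0.13724565 0.09408005] [25.53765132 -2.61774516 16.782757  ] [176.97623802  -0.4284124   83.89557515]
```

View pics/s14.png

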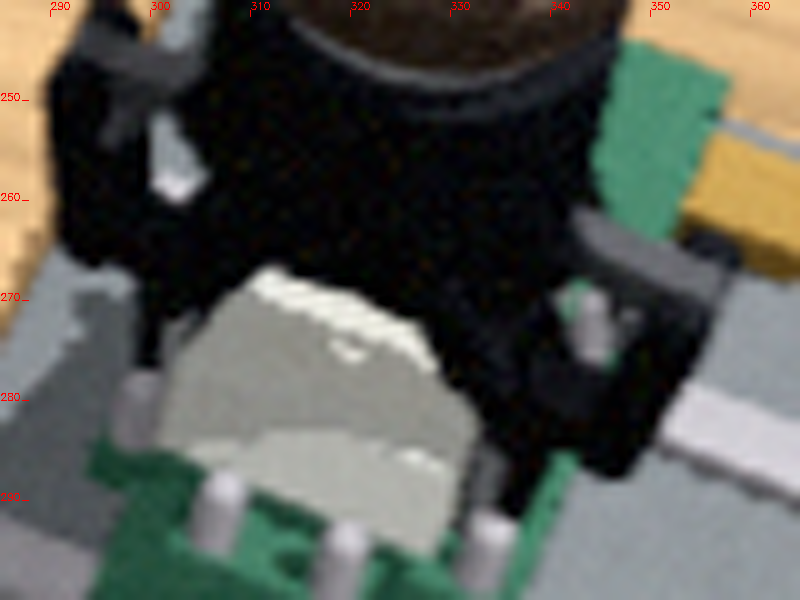

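```bash
python3 -m handwheel '[[0.5,-0.002,0,-0.003,0],[0.27,-0.002,0,-0.003,0],[0.25,-0.002,0,-0.003,0]]' 20;  python3 - <<'E'
from h import *
s=cam("scene"); s["color"]=cv2.convertScaleAbs(s["color"],alpha=1.5,beta=-30)
crop(s,285,240,365,300,"s15"); o=get_obs();print(o["ee_pos"],o["wrist_force"],o["tcp_rot"],o["opening"])
E
```

```text
time: 11.85
ee_pos: [0.6298, 0.1371, 0.0903]
tcp_rot: [177.1, -0.4, 83.9]
wrist_force: [-0.1, -0.0, 0.2]
opening: 0.0643
[0.62959558 0.13712295 0.09008637] [ 0.01311385  0.66716277 -0.43566488] [177.07922983  -0.3943365   83.8966262 ] 0.06416709389056695
```

View pics/s15.png

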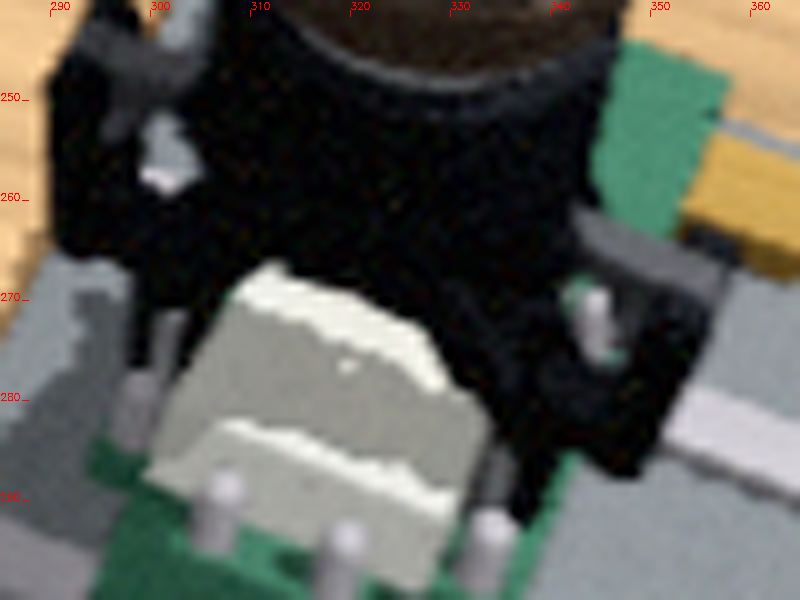

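```bash
python3 -m handwheel '[[0,0,0,0,0],[0,0,0,0,0],[0,-0.002,0,0.02,0],[0,-0.005,0,0.05,0],[0,-0.01,0,0.09,0]]' 20; python3 -m handwheel '[[0,-0.05,0,0.02,0],[0,-0.09,0,0.02,0],[0,-0.09,0,0.02,0]]'; python3 - <<'E'
from h import *
s=cam("scene");t=cam("top")
crop(s,285,220,365,310,"s16"); crop(t,130,90,210,200,"t16");o=get_obs();print(o["ee_pos"],o["wrist_force"],o["tcp_rot"],o["opening"])
E
```

```text
time: 12.4
ee_pos: [0.6186, 0.137, 0.1789]
tcp_rot: [177.3, -0.3, 83.9]
wrist_force: [1.2, -1.0, 1.0]
opening: 0.0853
time: 12.7
ee_pos: [0.5247, 0.1369, 0.2]
tcp_rot: [177.3, -0.3, 84.0]
wrist_force: [1.6, 0.8, -0.0]
opening: 0.0855
[0.52812327 0.13711283 0.19944198] [ 0.45648627 -0.06374887  0.12004855] [177.22658498  -0.34836069  83.92978872] 0.08561432722752656
```

View pics/s16.png

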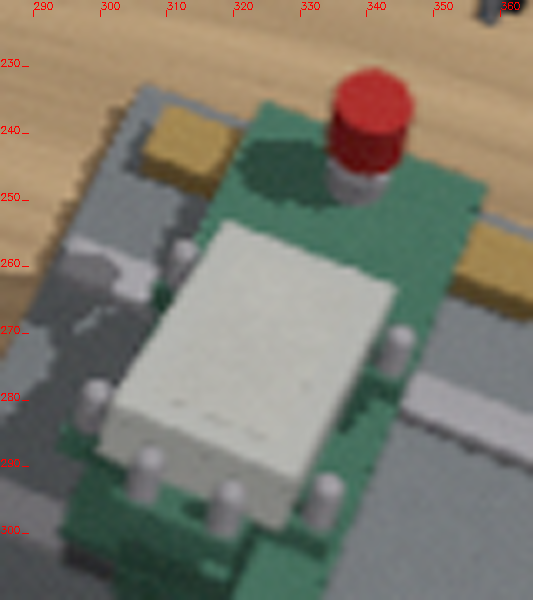

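View pics/t16.png

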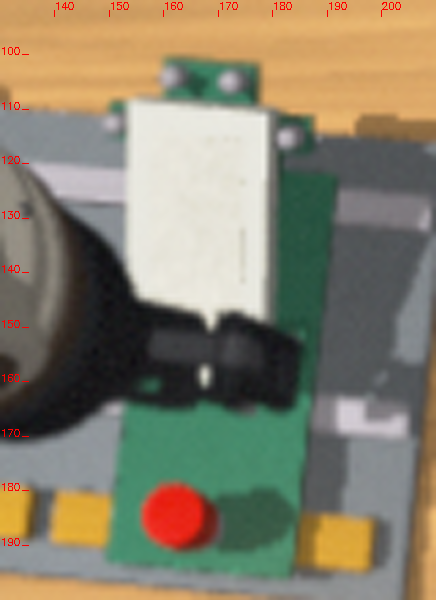

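```bash
python3 - <<'E'
from h import *
from pc import *
s=cam("scene"); show(0,-60,s,[(-60,-30,20),(-60,30,20)]); show(0,-62.5,s,[(-60,-30,20),(-60,30,20),(60,-30,20),(60,30,20),(60,-30,0),(60,30,0)])
# free fit of the cover in nest plane
from scipy.optimize import least_squares
P=np.array([[60,-30,20],[60,30,20],[60,-30,0],[60,30,0],[-60,-30,20],[-60,30,20]])/1e3
U=np.array([[115,400],[300,475],[97,452],[278,528],[228,222],[397,290]])/6.667+[285,220]
for n in (4,5):
    def f(p):
        R2=Ro.from_euler("zy",[p[3],-p[4] if n==5 else 0]).as_matrix()
        return (proj(s,o+(p[:3]+P@R2.T)@R.T)-U).ravel()
    q=least_squares(f,np.zeros(n) if n==5 else np.zeros(4)); print((q.x[:3]*1e3).round(1),np.degrees(q.x[3:]).round(2),q.fun.round(1))
R0=Ro.from_euler("z",-5.7,degrees=True).as_matrix()
for c in(cam("top"),s):
  print("knob top",proj(c,np.array([.6137,.1388,.09])+R0@np.array([-.125,0,.004])))
E
```

```text
0 (-60, -30, 20) [318.3 253.7]
0 (-60, 30, 20) [343.8 263.8]
0 (-60, -30, 20) [318.6 253.2]
0 (-60, 30, 20) [344.1 263.2]
0 (60, -30, 20) [301.5 280.6]
0 (60, 30, 20) [329.5 292.3]
0 (60, -30, 0) [299.4 288.3]
0 (60, 30, 0) [327. 300.]
[-15.   -0.8  -7.4] [-0.59] [-0.2  0.  -0.5  0.4  0.4 -0.2  0.4  0.1  0.1 -0.  -0.1 -0.2]
[-8.6 -0.1 -3.3] [-0.53  0.66] [-0.3 -0.2 -0.3  0.3  0.2 -0.2  0.5  0.1 -0.   0.1 -0.1 -0.1]
knob top [[161.05404313 183.87643059]]
knob top [[340.57481633 234.96662936]]
```

```bash
python3 - <<'E'
from h import *
t=cam("top");s=cam("scene")
print(onz(t,[[162.0,184.6]],.094),onz(s,[[341.1,234.6]],.094)); print(get_obs()["ee_pos"])
E
```

```text
[[0.48758846 0.14893649 0.094     ]] [[0.48791809 0.15209751 0.094     ]]
[0.52927712 0.13695017 0.19841709]
```

```bash
python3 -m handwheel '[[0,-0.02,0.007,0,0],[0,-0.041,0.014,0,0],[0,-0.041,0.014,-0.03,0],[0,-0.041,0.014,-0.06,0],[0,-0.041,0.014,-0.08,0]]'; python3 -m handwheel '[[0,0,0,-0.02,0],[0,0,0,-0.04,0],[0,0,0,-0.045,0],[0,0,0,-0.045,0]]'; python3 - <<'E'
from h import *
s=cam("scene");t=cam("top")
crop(s,300,190,380,260,"s17"); crop(t,130,150,210,210,"t17");o=get_obs();print(o["ee_pos"],o["wrist_force"],o["tcp_rot"],o["opening"])
E
```

```text
time: 13.5
ee_pos: [0.4882, 0.1508, 0.1161]
tcp_rot: [177.4, -0.3, 83.9]
wrist_force: [0.2, -0.4, 0.7]
opening: 0.0853
time: 13.9
ee_pos: [0.4881, 0.1507, 0.0703]
tcp_rot: [177.5, -0.2, 83.9]
wrist_force: [0.4, 0.4, 1.2]
opening: 0.0853
[0.488849   0.15095118 0.07195026] [ 0.71329587 -0.84003454 -0.35740018] [177.38814307  -0.27920507  83.87122063] 0.0852500264780634
```

View pics/s17.png

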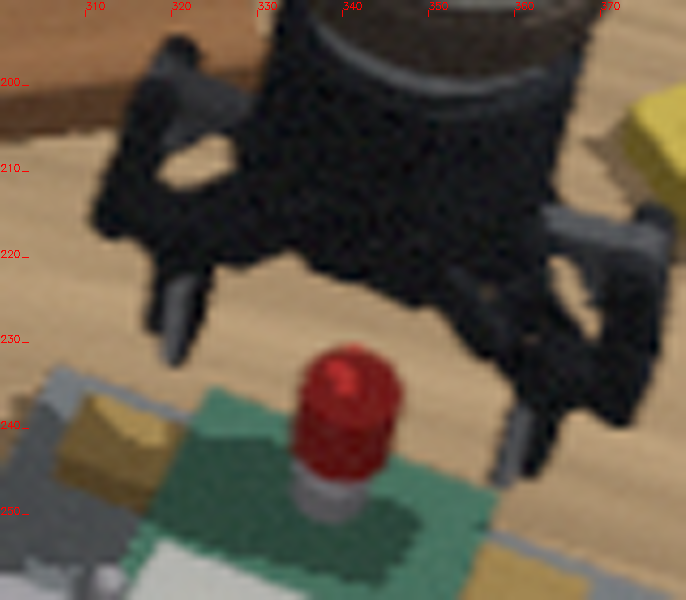

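View pics/t17.png

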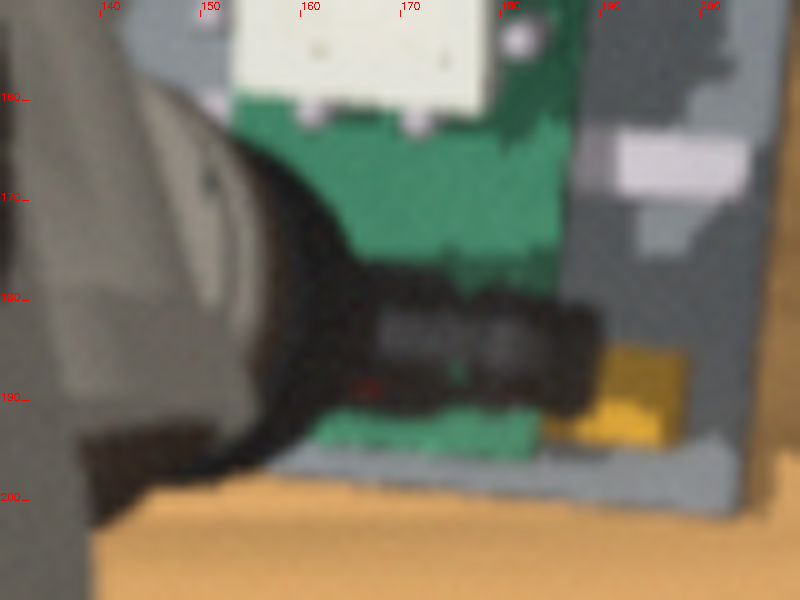

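```bash
python3 -m handwheel '[[0,0,0,-0.003,0],[0.4,0,0,-0.005,0],[0.9,0,0,-0.005,0],[0.9,0,0,-0.005,0],[0.9,0,0,-0.005,0]]' 40; python3 -m handwheel '[[0.9,0,0,0,0],[0.9,0,0,0,0],[0.9,0,0,0,0]]'; python3 - <<'E'
from h import *
s=cam("scene");
crop(s,300,190,380,260,"s18"); o=get_obs();print(o["ee_pos"],o["wrist_force"],o["tcp_rot"],o["opening"])
E
```

```text
time: 14.5
ee_pos: [0.489, 0.1512, 0.0672]
tcp_rot: [177.4, -0.3, 83.9]
wrist_force: [0.1, 10.2, 7.4]
opening: 0.0285
time: 14.8
ee_pos: [0.4889, 0.1512, 0.0674]
tcp_rot: [177.4, -0.3, 83.9]
wrist_force: [-1.7, 0.5, 3.0]
opening: 0.027
[0.48896212 0.1511838  0.06738088] [-2.02494939 -0.90948334  3.73809662] [177.36460586  -0.31550476  83.87736624] 0.026695692028344393
```

View pics/s18.png

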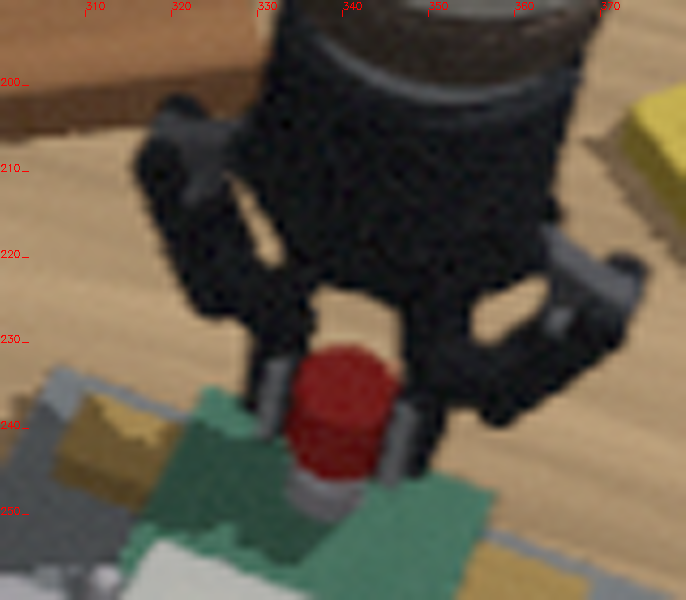

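```bash
python3 -m handwheel '[[0.9,0,0,0.004,0],[0.9,0,0,0.009,0],[0.9,0,0,0.014,0],[0.9,0,0,0.015,0],[0.9,0,0,0.015,0]]' 40; python3 - <<'E'
from h import *
s=cam("scene");
crop(s,300,190,380,260,"s19"); o=get_obs();print(o["ee_pos"],o["wrist_force"],o["tcp_rot"],o["opening"])
E
```

```text
time: 15.35
ee_pos: [0.4889, 0.1511, 0.0823]
tcp_rot: [177.4, -0.3, 83.9]
wrist_force: [2.1, 1.0, -6.7]
opening: 0.0271
[0.4888747  0.15114825 0.08218892] [ 2.2093806   0.77304003 -6.38380097] [177.38077337  -0.30809339  83.87768521] 0.026362003053086065
```

View pics/s19.png

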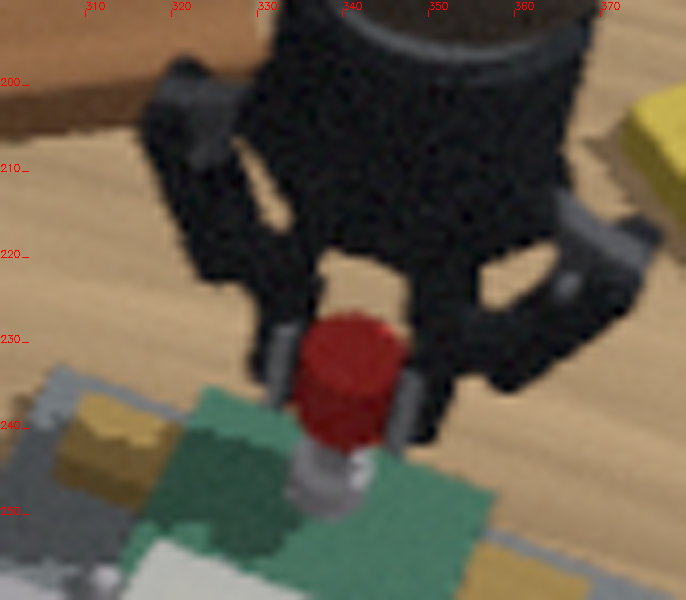

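```bash
python3 -m handwheel '[[0.9,0.0005,0.005,0,0],[0.9,0.0015,0.015,0,0],[0.9,0.0025,0.025,0,0],[0.9,0.0035,0.035,0,0],[0.9,0.004,0.04,0,0]]' 40; python3 -m handwheel '[[0.9,0.001,0.01,0,0],[0.9,0.002,0.02,0,0],[0.9,0.003,0.03,0,0],[0.9,0.004,0.0385,0,0],[0.9,0.004,0.0385,0,0]]'; python3 - <<'E'
from h import *
s=cam("scene");t=cam("top")
crop(s,290,210,450,330,"s20"); o=get_obs();print(o["ee_pos"],o["wrist_force"],o["tcp_rot"],o["opening"])
crop(t,70,90,210,200,"t20")
E
```

```text
time: 15.9
ee_pos: [0.493, 0.1924, 0.0821]
tcp_rot: [177.4, -0.3, 83.9]
wrist_force: [2.8, -1.4, -7.1]
opening: 0.0263
time: 16.4
ee_pos: [0.497, 0.2324, 0.082]
tcp_rot: [177.4, -0.4, 84.0]
wrist_force: [2.3, 1.9, -6.5]
opening: 0.027
[0.49685912 0.23146537 0.08203579] [ 2.51460328  1.03690364 -6.10402423] [177.40009508  -0.34842326  83.9722759 ] 0.026700027236816987
```

View pics/s20.png

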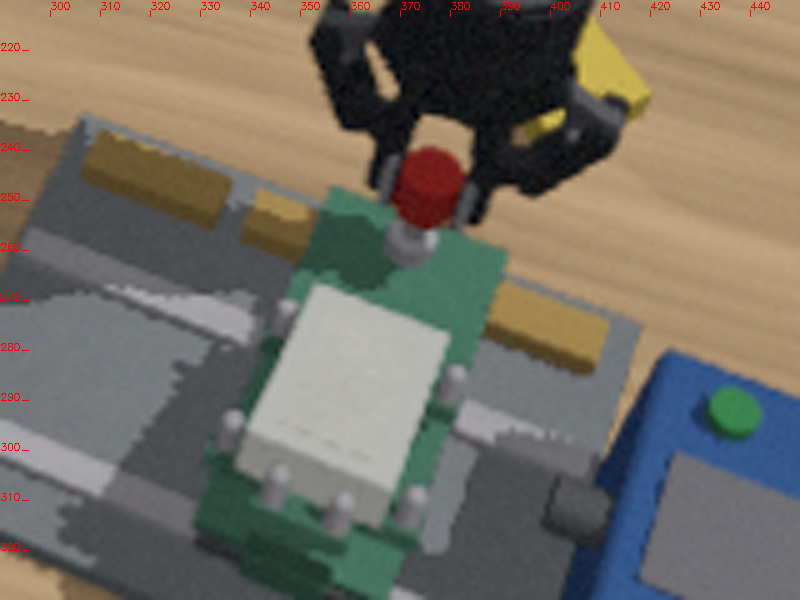

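```bash
python3 -m handwheel '[[0.9,0,-0.001,0,0],[0.9,0,-0.001,-0.003,0],[0.9,0,-0.001,-0.006,0],[0.9,0,-0.001,-0.009,0],[0.9,0,-0.001,-0.009,0]]' 40; python3 -c "
from workcell import get_obs;o=get_obs();print(o['ee_pos'],o['wrist_force'])"
```

```text
time: 17.0
ee_pos: [0.4968, 0.2303, 0.0725]
tcp_rot: [177.4, -0.3, 84.0]
wrist_force: [1.7, 0.5, -5.4]
opening: 0.0269
[0.49676922 0.23025619 0.07254654] [ 1.6748366   0.49073786 -5.43158881]
```

```bash
python3 -m handwheel '[[0.9,0,0,-0.003,0],[0.9,0,0,-0.005,0],[0.9,0,0,-0.005,0],[0.5,0,0,-0.005,0],[0,0,0,-0.005,0]]' 40; python3 -m handwheel '[[0,0,0,0,0],[0,0,0,0,0],[0,0,0,0.03,0],[0,0,0,0.07,0],[0,0,0,0.10,0]]'; python3 -m handwheel '[[0,-0.04,-0.05,0.02,0],[0,-0.08,-0.1,0.04,0],[0,-0.12,-0.15,0.04,0],[0,-0.15,-0.2,0.04,0],[0,-0.15,-0.2,0.04,0]]'; python3 - <<'E'
from h import *
s=cam("scene");t=cam("top")
crop(s,290,210,450,330,"s21"); o=get_obs();print(o["ee_pos"],o["wrist_force"],o["opening"])
crop(t,70,90,210,200,"t21")
E
```

```text
time: 17.5
ee_pos: [0.4971, 0.2304, 0.0682]
tcp_rot: [177.4, -0.4, 84.0]
wrist_force: [-0.2, -0.1, 0.4]
opening: 0.0547
time: 18.0
ee_pos: [0.4973, 0.2304, 0.1705]
tcp_rot: [177.3, -0.4, 84.0]
wrist_force: [0.7, -0.9, 1.0]
opening: 0.0852
time: 18.5
ee_pos: [0.3491, 0.0341, 0.2106]
tcp_rot: [177.2, -0.4, 84.0]
wrist_force: [0.3, -1.1, 1.0]
opening: 0.0851
[0.34832618 0.03197838 0.21172525] [ 1.05407998  0.82889361 -0.5086913 ] 0.08551135054098544
```

View pics/s21.png

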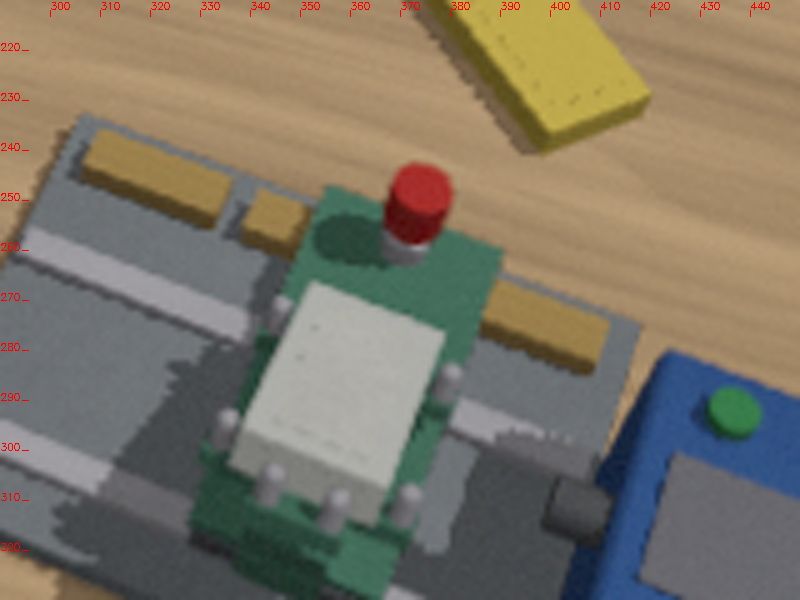

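View pics/t21.png

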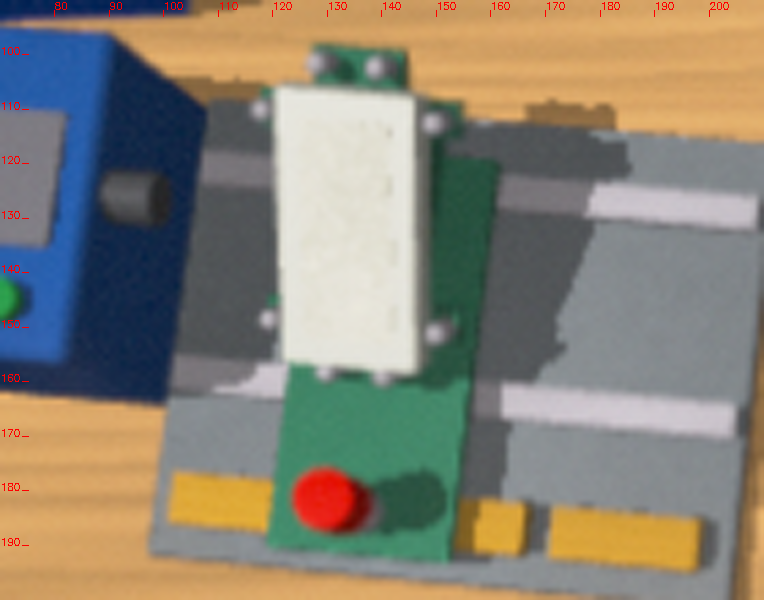

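```bash
python3 - <<'E'
from h import *
t=cam("top");s=cam("scene")
d=np.array([.00796,.0796,0])
k=onz(s,[[341.1,234.4]],.094)[0]
for z in(0,.005,.01): print("scene exp",z,proj(s,k+d+[0,0,z]))
crop(s,355,235,395,270,"s22")
# carriage travel from same pixels: side pin uphill -y, domes at z same
a=onz(s,[[298.2,278.8],[333.0,293.6]],.12);b=onz(s,[[290+228/5,210+417/5],[290+410/5,210+490/5]],.12)
print((b-a).round(4), np.linalg.norm(b-a,axis=1))
E
```

```text
scene exp 0 [[375.30232656 247.129052  ]]
scene exp 0.005 [[375.7274084  245.88486137]]
scene exp 0.01 [[376.15575666 244.6312996 ]]
[[0.0062 0.0804 0.    ]
 [0.0043 0.0795 0.    ]] [0.08065989 0.07963614]
```

View pics/s22.png

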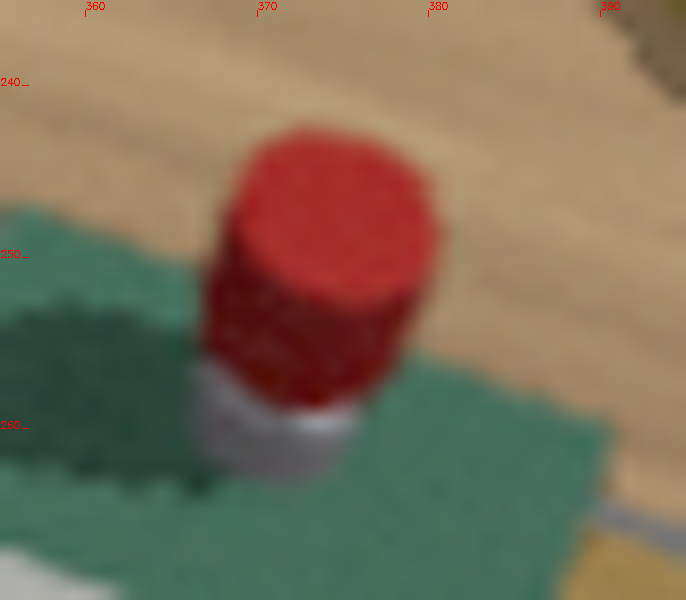

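```bash
python3 -c "
from workcell import job_done,get_obs
print(get_obs()['time']); print(job_done())"
```

```text
18.7
the job is handed in; nothing more can be done
None
```

I put the white cover in the nest and moved the carriage to the other hole with the plunger down. I handed the job in at 18.7 s of robot time; no verdict came back.

- **Cover:** I lifted it along its own length out of the stand. With its lower end in the nest, I pivoted it flat in the fingers. It stuck at about 5 to 6° above the floor, where sliding the grip only raised the wrist force to 30 N. I let go there and the upper end dropped about 1 cm into place.
- **Seating check:** After release the cover's corners matched a seated cover to about 1 px, resting about 2.5 mm downhill on the lower pins. A looser fit with the position left free came out at −8.6 mm, which I took as weak depth resolution from one camera. After the slide I checked the cover only by eye, and it still looked home between the pins.
- **Plunger and carriage:** I pulled the knob up 15 mm, with a spring force of about 6.5 N, and slid the carriage across. On lowering it sank without resistance to within about 1 mm of its starting height. The last pictures put the travel at about 79 to 81 mm, and the knob's height matches the plunger being fully down.
- **Final state:** The gripper is open and clear of everything. The blue cover was never touched, though I took no last picture of it.
- **Disagreements:** The two cameras differed by about 2 to 3 mm in y. I settled it by comparing the held cover with the nest pins in the scene camera. The tool was left tilted by nearly 3° from the placing, which did no harm.

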